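Stow the chart table for sea

ROBOT

A 7-joint arm with a two-finger parallel gripper is mounted at the origin on the work surface. World frame = base frame: x ahead of the robot, y to its left, z up, the work surface at z = 0. Lengths are in m, angles in rad, forces in N, time in s.
With the tool pointing down it reaches from about 0.425 to 0.925 m from the base axis. Payload 6.8 kg.
Tool frame: the origin (TCP) lies at the very end of the fingers, on their centre line; the grasp point (between the pads) lies r.grip_depth behind it (r.grip_depth is the distance from the TCP to the grasp point, in m); z points along the fingers, x is the direction in which the jaws open and shut, and the axes are right-handed (so a half turn about z gives the same grasp; the last joint's range is limited). The gripper opens to 85 mm and grips with 20 to 120 N. Pads are 22 mm wide; open, the fingers measure 114 mm over their backs; the gripper's body (76 mm by 85 mm) begins 54 mm behind the grasp point. The pads swing forward as they close: fully open they stand 13 mm farther back than shut.
Start: joints at [-1.21, 0.477, 0.022, 1.555, -0.011, 1.109, -0.083], TCP at [0.305, 0.602, 0.231] pointing down, gripper open.
Joint ranges: [-2.96, 2.96], [-0.34, 2.1], [-1.41, 1.46], [0.24, 2.44], [-1.37, 4.51], [0.17, 1.92], [-2.96, 2.96]. Speed limits (rad/s): [2.39, 2.39, 3.14, 3.14, 3.14, 3.14, 3.14].

INTERFACE

Orientations are given as a rotation vector (axis times angle).
In Python, from bench import readout, grab_frame, workorder, r gives the robot as it stands.
- The arm moves only by the shell command python3 -m handwheel 'ROWS' [FORCE]. ROWS is text: rows parted by semicolons, each of 7 numbers parted by spaces: the shift along the tool's x, y, z in mm, then the turn, a rotation vector about the tool's x, y, z in degrees, then the finger opening in mm, from 0 to 85.4. A call has 1 to 12 rows; each row is the pose to reach, as a shift and turn from the pose commanded when the call began, along the tool's axes at that moment; what a row does not reach only later rows make up. A row lasts 1/8 s, in which the tool goes at most 62.5 mm and 10.7 degrees, less where a joint would pass 70% of its speed; a pose out of reach is approached as far as the arm can. A call with a gripper value outside its range is refused whole. The fingers move at their own pace and stop on an object; FORCE is the grip in N (left out, the last holds). Time passes only in rows, so rows that repeat a pose let the fingers close. It gives the time, the measured TCP pose, the force and the opening at its end, in the units of the state.
- readout.get_obs(): the state, without advancing time (a new reading comes with each control period).
- grab_frame(name): name is "side" or "top"; returns a dict with "pixels" (384x512x3 uint8, red, green, blue), "fx", "fy", "cx", "cy" (pixels), "rvec" (rotation vector, rad) and "tvec" (3), from world to camera coordinates, as OpenCV has them. Camera axes: x right, y down, z forward; pixel columns grow to the right and rows downward; lengths in m; the calibration is good to about 2 mm. A picture is of the moment at which its call begins. There is no depth.
- workorder.hand_in(): hands the job in, once; it reports no verdict.
The state is a dict: "clock": time; "joints": joint angles; "qvel": joint speeds; "tau": joint torques, N m; "tcp_pos": TCP position; "orientation": TCP orientation; "contact_force": force on the tool from outside, world axes, zero at the start; "moment": the same for the moment, N m; "grip_width": finger opening in m.
Only numpy, scipy, OpenCV 4.12 (cv2) and the standard library are available. Lean on these libraries where they do the work, as an engineer would, in place of code of your own. Each camera call takes 0.05 s, during which the arm holds its last target.

TASK

Stow the loose gear on the chart table for sea, each thing in its own holder: stand the LED candle inside the small ring of the brass lamp base with the glass shade upright over it, set down gently, lay the wind meter in the blue keyhole cradle with the display up and the fan in the round end, the spanner flat in the black tray, and stand the orange float on end in the white cup. Do not tip the glass over, and leave the binoculars where they stand.

Things in the scene. Friction and masses are not known exactly. Their poses are not given: they have to be found in the camera images.
- candle_c (a point): Cream LED candle (flameless), an upright cylinder 31 mm across and 55 mm tall with a small orange flame tip 18 mm tall on top of that; loose, about 60 g. The point is on its axis, 27.5 mm above its underside; z points up.
- shade_c (a point): Hurricane-lamp shade of thin amber glass, an upright tube open at both ends, 125 mm tall, 140 g: 80 mm across for the lowest 45 mm, then a shoulder up to a straight neck, 50 mm across from 80 mm up to the top; wall 3 mm. Take it by the neck. The point is on its axis, half-way up (62.5 mm above its lower rim); z up.
- meter_c (a point): Hand-held wind meter (anemometer), black plastic, lying on its back, 110 g: handle block 80 long x 36 wide x 22 mm thick with a pale display on top, at one end a round fan ring 62 mm across, 22 mm thick. The point is the handle's centre, 11 mm above the underside; x along the handle to the fan, whose centre is 66 mm from the point; z up out of the display.
- spanner_c (a point): Steel combination spanner lying flat, 163 mm long, 90 g: open jaw 32 mm across at its +x end, ring 23 mm across at the other, both 8 mm thick; between them a straight shank 13 mm wide, its underside 0.6 mm and top 7.4 mm above the surface it lies on. The point is the middle of the shank, 4 mm above the underside; x along the spanner, z up.
- float_c (a point): Bright orange plastic float with a dark bore at each end, standing on end: a barrel 62 mm tall, 52 mm across over its middle from 14 to 48 mm up, tapering to 38 mm at both ends; about 50 g, either end may be up. The point is its centre, 31 mm above the underside; z runs along its axis.
- lamp_base: Brass base of the hurricane lamp, fixed, a round dish 108 mm across. Floor 6 mm above the table; outer rim 98 mm across inside, 8 mm above the floor; small steel ring in the centre, 49 mm inside, 54 mm outside, 6 mm above the floor. The candle stands in the small ring, the shade on the floor between small ring and rim. Origin: centre of the underside, on the table; z up.
- cradle: Blue keyhole-shaped cradle for the wind meter, fixed, grey outline on its floor. Floor 4 mm above the table, walls 14 mm above the floor. Narrow end for the handle: 54 mm between the walls, end wall 51 mm behind the origin. Round end for the fan: 82 mm inside, centre 66 mm from the origin along +x. Sides open at mid handle for fingers. Origin: on the table where the handle centre belongs; z up.
- tray: Black oblong tray for the spanner, fixed, 188 x 56 mm outside, 180 x 48 mm inside, yellow outline of a spanner on its floor; floor 4 mm above the table, walls 10 mm above the floor, long sides open over the middle 96 mm for fingers. The spanner may lie either way round. Origin: centre of the underside, on the table; x along its length, z up.
- cup: White round cup for the float, fixed, with an orange pad on its floor: 72 mm across inside, 82 mm outside, floor 5 mm and rim 22 mm above the table. Origin: centre of the underside, on the table; z up.
- binoculars: Black binoculars standing on their big lenses at the robot's left, 128 x 60 mm and 146 mm tall; leave them alone. Origin: centre of their underside.
Things that resemble listed ones, but are neither listed nor needed, are in the scene too. Of the things that look like the part that bears float_c, the smallest one is meant. Several things look just like the part that bears spanner_c: the one meant starts farthest from the robot's base.

How it is judged:
At the end, for the whole second after the job is handed in: Each on its holder's floor, released and at rest: candle upright in the small ring (12 mm), shade upright over it (13 mm), meter flat, display up, fan in the round end (15 mm, 0.25 rad), spanner flat in the tray, either way round (15 mm, 0.25 rad), float on end in the cup (13 mm) (horizontal distance between candle_c and lamp_base below 0.012 m and z of candle_c in the frame of lamp_base between 0.0295 and 0.0375 m and angle between candle_c's own z axis and vertical below 0.15 rad and horizontal distance between shade_c and lamp_base below 0.013 m and z of shade_c in the frame of lamp_base between 0.0645 and 0.0725 m and angle between shade_c's own z axis and vertical below 0.1 rad and x of meter_c in the frame of cradle between -0.015 and 0.015 m and y of meter_c in the frame of cradle between -0.015 and 0.015 m and z of meter_c in the frame of cradle between 0.011 and 0.019 m and angle between the x axis of meter_c and the x axis of cradle, either way round below 0.25 rad and angle between meter_c's own z axis and vertical below 0.12 rad and x of spanner_c in the frame of tray between -0.015 and 0.015 m and y of spanner_c in the frame of tray between -0.015 and 0.015 m and z of spanner_c in the frame of tray between 0.004 and 0.012 m and angle between the x axis of spanner_c and the x axis of tray, either way round below 0.25 rad and angle between the z axis of spanner_c and the z axis of tray, either way round below 0.12 rad and horizontal distance between float_c and cup below 0.013 m and z of float_c in the frame of cup between 0.032 and 0.04 m and angle between the z axis of float_c and the z axis of cup, either way round below 0.2 rad and linear speed of each of candle, shade, meter, spanner, float below 0.03 m/s); the robot touches nothing.
It fails at once if the binoculars were moved more than 20 mm (distance of binoculars from where it was at the start of the episode above 0.02 m).
It fails at once if the glass shade was tipped over (more than 45 degrees) (angle between shade_c's own z axis and vertical above 0.785 rad).
It fails at once if the glass shade was dropped or knocked: loose from the fingers and moving faster than a 10 mm fall (0.44 m/s) (linear speed of shade above 0.44 m/s and contact force between the fingers and shade below 0.05 N).
It also fails if it takes over 136 s, if anything falls off the work surface, if the arm or the gripper's body presses on something with over 40 N, if the wrist force passes 120 N, or if a joint passes its speed limit or range.

## Working session

There is one attempt and no reset: what is moved stays moved. The work goes in short steps, Python scripts to look and compute and a shell command to move; the robot and the scene stay as the last step left them, time stands still between calls to the robot, and variables do not carry over. Pictures are saved under pics/ and viewed, and the job is handed in when it is done.

```bash
ls; mkdir -p pics; python3 - <<'E'
from bench import readout, grab_frame, workorder, r
import cv2
o=readout.get_obs(); print(o); print(r.grip_depth)
for n in("top","side"):
    f=grab_frame(n); cv2.imwrite(f"pics/{n}0.png",cv2.cvtColor(f["pixels"],cv2.COLOR_RGB2BGR)); print({k:v for k,v in f.items() if k!="pixels"})
E
```

```text
pics
{'clock': 0.0, 'joints': array([-1.2101117 ,  0.47781182,  0.02232212,  1.55644845, -0.01153309,
        1.10929208, -0.08310205]), 'qvel': array([ 0.00077192, -0.00016047, -0.00024568, -0.00122985, -0.00110179,
       -0.00181091,  0.00058949]), 'tau': array([ 7.69035742e-04, -5.96472037e+01,  1.60818145e+00, -2.81189364e+01,
        1.25370894e-02,  9.39666963e-03, -9.69711692e-06]), 'tcp_pos': array([0.30469443, 0.60165533, 0.23031877]), 'orientation': array([ 2.67572610e+00,  1.64424468e+00, -2.36654466e-03]), 'contact_force': array([ 0.4484946 , -0.46286668, -0.42341863]), 'moment': array([ 0.01983076,  0.00173932, -0.00088266]), 'grip_width': 0.08534115219423422}
0.0187
{'fx': 495.23911627642144, 'fy': 495.23911627642144, 'cx': 253.70444220669046, 'cy': 186.64457276283318, 'rvec': array([ 2.0051441 , -2.21249108,  0.24085007]), 'tvec': array([0.1460416 , 0.45606445, 1.35021797])}
{'fx': 405.7473640901927, 'fy': 405.7473640901927, 'cx': 255.06944633871862, 'cy': 184.76346456765455, 'rvec': array([ 2.39704774, -0.41838106,  0.14486962]), 'tvec': array([-0.38369578,  0.24136982,  1.00450966])}
```

View pics/top0.png

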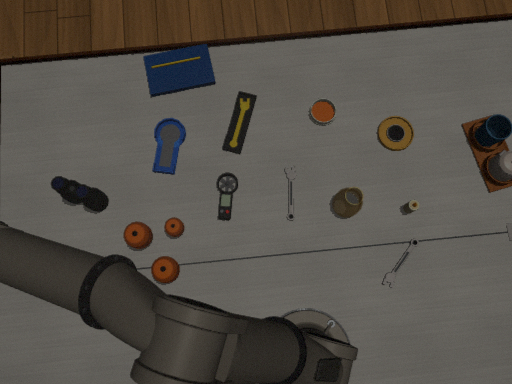

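View pics/side0.png

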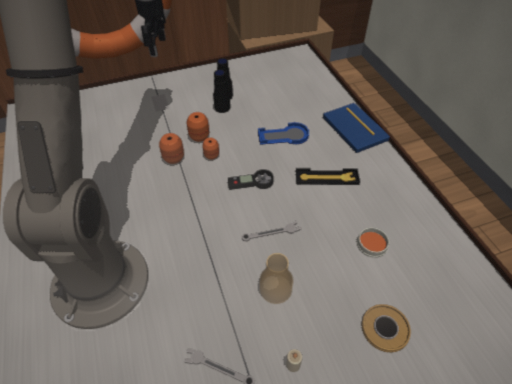

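```bash
cat > h.py <<'E'
import numpy as np, cv2
from scipy.spatial.transform import Rotation as Ro
from bench import readout, grab_frame, r
def grab(n,save=None):
    f=grab_frame(n); f["bgr"]=cv2.cvtColor(f["pixels"],cv2.COLOR_RGB2BGR)
    f["R"]=Ro.from_rotvec(f["rvec"]).as_matrix(); f["C"]=-f["R"].T@f["tvec"]
    if save: cv2.imwrite(f"pics/{save}.png",f["bgr"])
    return f
def ray(f,u,v,z):
    d=f["R"].T@np.array([(u-f["cx"])/f["fx"],(v-f["cy"])/f["fy"],1.]); return f["C"]+d*(z-f["C"][2])/d[2]
def proj(f,p):
    c=f["R"]@np.asarray(p,float)+f["tvec"]; return np.array([f["fx"]*c[0]/c[2]+f["cx"],f["fy"]*c[1]/c[2]+f["cy"]])
def crop(f,x0,y0,x1,y1,k,name):
    cv2.imwrite(f"pics/{name}.png",cv2.resize(f["bgr"][y0:y1,x0:x1],None,fx=k,fy=k,interpolation=cv2.INTER_CUBIC))
def go(target,opening=None,yawx=None):
    "print shift in tool axes mm (and turn deg) from current pose to target TCP; yawx= desired world dir angle(deg) of tool x, tool down"
    o=readout.get_obs(); R=Ro.from_rotvec(o["orientation"])
    print("tcp",o["tcp_pos"].round(4),"shift",(R.inv().apply(np.asarray(target)-o["tcp_pos"])*1e3).round(1),end=" ")
    if yawx is not None:
        a=np.radians(yawx); 
        best=None
        for aa in (a,a+np.pi):
            x=np.array([np.cos(aa),np.sin(aa),0]);z=np.array([0,0,-1.]);T=np.stack([x,np.cross(z,x),z],1)
            t=np.degrees((R.inv()*Ro.from_matrix(T)).as_rotvec()); 
            print("turn",t.round(1),end=" ")
    print("q7",o["joints"][6].round(2),"clk",o["clock"].round(2))
E
python3 - <<'E'
from h import *
f=grab("top"); g=grab("side")
crop(f,100,80,260,290,3.7/1.3,"a1"); crop(f,260,80,430,290,2.8,"a2")
crop(g,140,80,400,250,3,"b1"); crop(g,170,210,430,384,3,"b2")
for p in[(174,228),(290,193),(347,202),(412,206),(226,195),(167,145),(239,122),(322,110),(395,133),(402,262)]: print(p,ray(f,*p,0.01).round(3))
E
```

```text
(174, 228) [0.379 0.338 0.01 ]
(290, 193) [ 0.448 -0.003  0.01 ]
(347, 202) [ 0.405 -0.164  0.01 ]
(412, 206) [ 0.375 -0.349  0.01 ]
(226, 195) [0.46  0.182 0.01 ]
(167, 145) [0.628 0.343 0.01 ]
(239, 122) [0.679 0.124 0.01 ]
(322, 110) [ 0.692 -0.128  0.01 ]
(395, 133) [ 0.599 -0.335  0.01 ]
(402, 262) [ 0.22  -0.294  0.01 ]
```

View pics/a1.png

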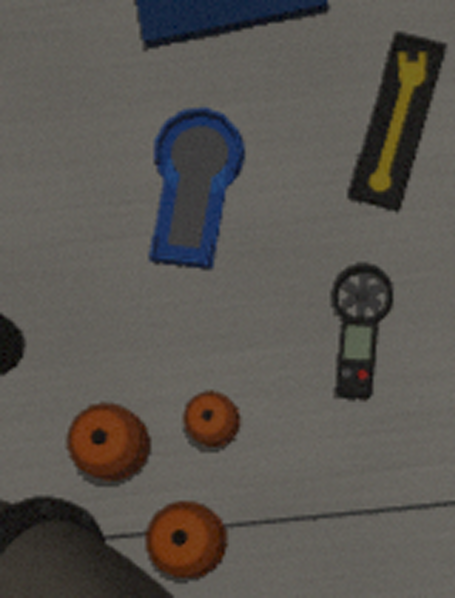

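View pics/a2.png

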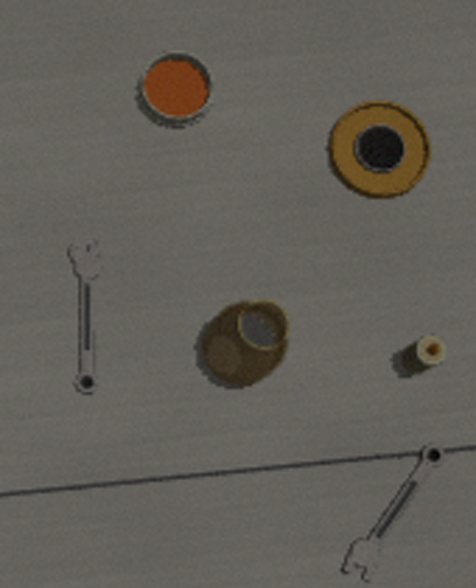

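View pics/b1.png

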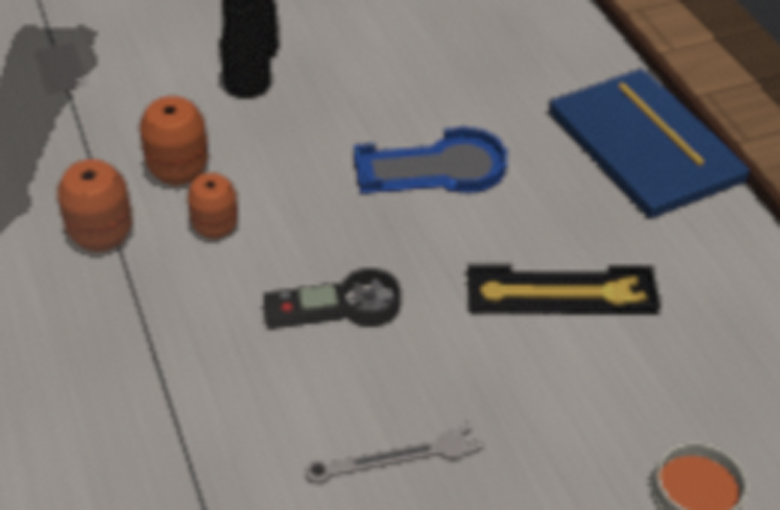

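View pics/b2.png

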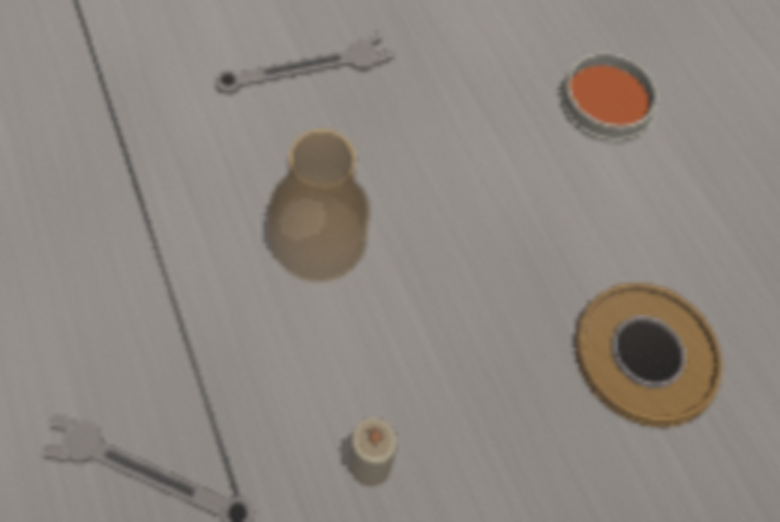

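```bash
cat > m.py <<'E'
from h import *
f=grab("top"); g=grab("side")
def msk(F,box,lo,hi):
    x0,y0,x1,y1=box; h=cv2.cvtColor(F["bgr"],cv2.COLOR_BGR2HSV); m=cv2.inRange(h,np.array(lo),np.array(hi)); k=np.zeros_like(m); k[y0:y1,x0:x1]=m[y0:y1,x0:x1]
    n,l,s,c=cv2.connectedComponentsWithStats(k); i=1+np.argmax(s[1:,4]); return (l==i).astype(np.uint8),s[i],c[i]
def hull(m):
    c=max(cv2.findContours(m,cv2.RETR_EXTERNAL,cv2.CHAIN_APPROX_NONE)[0],key=len); return c[:,0,:].astype(float)
def P(F,pts,z): return np.array([ray(F,*p,z)[:2] for p in pts])
print("candle",ray(f,413.6,205.4,.062).round(4),ray(g,295,355,.062).round(4))
print("shade",ray(f,353.9,196.4,.125).round(4),ray(g,277.3,262.3,.125).round(4))
print("float",ray(f,172.7,225.5,.062).round(4),ray(g,210,141.3,.062).round(4))
for n,F,b,bc,bl in(("top",f,(300,90,345,135),(370,110,420,160),(140,110,200,185)),("side",g,(350,220,395,260),(350,300,415,355),(250,115,320,150))):
    m,s,c=msk(F,b,(3,120,50),(18,255,255)); p=P(F,hull(m),.005); print(n,"pad",s,ray(F,*c,.005).round(4),"circ",[np.round(v,4) for v in cv2.minEnclosingCircle((p*1000).astype(np.float32))])
    m,s,c=msk(F,bc,(10,90,40),(28,255,255)); p=P(F,hull(m),.014); print(n,"brass",s,"circ",[np.round(v,1) for v in cv2.minEnclosingCircle((p*1000).astype(np.float32))],cv2.fitEllipse((p*1000).astype(np.float32)))
    m,s,c=msk(F,bl,(100,120,40),(125,255,255)); q=hull(m); p=P(F,q,.018)*1e3; (rc)=cv2.minAreaRect(p.astype(np.float32)); print(n,"blue",s,rc)
# yellow outline tray
for n,F,b in(("top",f,(220,90,260,155)),("side",g,(290,165,362,188))):
    m,s,c=msk(F,b,(20,100,40),(32,255,255)); p=P(F,hull(m),.004)*1e3; print(n,"yellow",s,cv2.minAreaRect(p.astype(np.float32)))
    h=F["bgr"].max(2); 
    k=np.zeros_like(h); k[b[1]-3:b[3]+3,b[0]-3:b[2]+3]=(h[b[1]-3:b[3]+3,b[0]-3:b[2]+3]<(45 if n=="top" else 70))*1; k|=m
    n2,l,s,c=cv2.connectedComponentsWithStats(k); i=1+np.argmax(s[1:,4]); p=P(F,hull((l==i).astype(np.uint8)),.010)*1e3; print(n,"tray",s[i],cv2.minAreaRect(p.astype(np.float32)))
E
python3 m.py
```

```text
candle [ 0.3688 -0.3359  0.062 ] [ 0.3726 -0.3412  0.062 ]
shade [ 0.3991 -0.1604  0.125 ] [ 0.4024 -0.163   0.125 ]
float [0.3783 0.3336 0.062 ] [0.3796 0.3319 0.062 ]
top pad [311 101  24  21 373] [ 0.6906 -0.1305  0.005 ] circ [array([ 690.0938, -130.1758]), np.float64(34.9411)]
top brass [377 116  37  35 751] circ [array([ 597.9, -335.2]), np.float64(55.3)] ((597.8386840820312, -334.9559020996094), (103.28290557861328, 108.6078872680664), 46.99069595336914)
top blue [153 118  33  56 710] ((624.1737670898438, 335.0552673339844), (89.91969299316406, 169.15090942382812), 83.96634674072266)
side pad [360 232  26  19 377] [ 0.6925 -0.1268  0.005 ] circ [array([ 690.2975, -128.4682]), np.float64(33.362)]
side brass [ 362  305   48   47 1274] circ [array([ 597.5, -340.4]), np.float64(54.3)] ((597.5000610351562, -340.59381103515625), (102.56672668457031, 106.60504150390625), 130.36012268066406)
side blue [258 123  50  21 399] ((623.7330322265625, 336.20062255859375), (97.61724090576172, 162.2113800048828), 69.87797546386719)
top yellow [229  98  21  50 337] ((679.9667358398438, 121.63274383544922), (33.87721633911133, 163.21817016601562), 71.81294250488281)
top tray [ 223   92   33   62 1090] ((678.6796264648438, 123.74866485595703), (55.52383804321289, 191.20082092285156), 69.32762908935547)
side yellow [300 172  56  10 342] ((681.4696044921875, 120.93421936035156), (36.43217468261719, 164.89321899414062), 71.71003723144531)
side tray [296 169  64  16 911] ((678.4719848632812, 118.5890884399414), (60.512969970703125, 188.01144409179688), 69.93711853027344)
```

```bash
cat > m2.py <<'E'
from m import *
print('-----')
A=lambda x,y:(100+x/2.846,80+y/2.846)
B=lambda x,y:(260+x/2.8,80+y/2.8)
S=lambda x,y:(140+x/3,80+y/3)
def line(n,F,p,q,z):
    a=ray(F,*p,z)[:2];b=ray(F,*q,z)[:2];d=b-a;print(n,a.round(4),b.round(4),"len",np.linalg.norm(d).round(4),"ang",np.degrees(np.arctan2(d[1],d[0])).round(1)); return
line("tray t",f,A(374,202),A(420,39),.012); line("tray s",g,S(470,290),S(657,288),.01)
line("cradle t floor",f,A(184,245),A(200,152),.004); line("cradle s floor",g,S(374,168),S(470,161),.004)
line("meter t",f,A(353,397),A(362,296),.022); line("meter s",g,S(265,307),S(372,294),.022)
line("span t",f,B(87,382),B(86,257),.008); line("span s",g,S(317,469),S(462,441),.008)
# dark bits
for n,F,b,t in(("top",f,(210,170,245,225),38),("side",g,(225,165,278,192),70)):
    x0,y0,x1,y1=b; h=F["bgr"].max(2); k=np.zeros_like(h); k[y0:y1,x0:x1]=h[y0:y1,x0:x1]<t
    k=cv2.morphologyEx(k,cv2.MORPH_CLOSE,np.ones((5,5),np.uint8))
    n2,l,s,c=cv2.connectedComponentsWithStats(k); i=1+np.argmax(s[1:,4]); p=P(F,hull((l==i).astype(np.uint8)),.018)*1e3; print(n,"meter",s[i],cv2.minAreaRect(p.astype(np.float32)))
E
python3 m2.py | sed '1,/-----/d'
```

```text
tray t [0.5902 0.1547] [0.7653 0.09  ] len 0.1867 ang -20.3
tray s [0.5928 0.1486] [0.7691 0.0871] len 0.1867 ang -19.2
cradle t floor [0.5658 0.3549] [0.6651 0.3321] len 0.1019 ang -12.9
cradle s floor [0.5682 0.3563] [0.6721 0.3303] len 0.1071 ang -14.0
meter t [0.3874 0.1933] [0.4896 0.1754] len 0.1037 ang -9.9
meter s [0.3912 0.1869] [0.4951 0.1671] len 0.1058 ang -10.8
span t [0.3796 0.0014] [ 0.5111 -0.0127] len 0.1323 ang -6.1
span s [3.81e-01 3.00e-04] [ 0.5137 -0.0159] len 0.1337 ang -6.9
top meter [217 173  21  47 309] ((455.9413757324219, 179.3043670654297), (57.971004486083984, 135.21583557128906), 84.78973388671875)
side meter [228 170  45  19 518] ((456.4858703613281, 181.52052307128906), (71.32091522216797, 130.53109741210938), 69.97618865966797)
```

```bash
python3 -c "
from h import *
go((.379,.333,.15),yawx=45)"
```

```text
tcp [0.3049 0.6021 0.2312] shift [-206.6  187.7   81.2] turn [ 0.   0.  18.1] turn [  -0.     0.  -161.9] Traceback (most recent call last):
  File "<string>", line 3, in <module>
    go((.379,.333,.15),yawx=45)
    ~~^^^^^^^^^^^^^^^^^^^^^^^^^
  File "h.py", line 26, in go
    print("q7",o["joints"][6].round(2),"clk",o["clock"].round(2))
                                             ^^^^^^^^^^^^^^^^
AttributeError: 'float' object has no attribute 'round'
```

```bash
sed -i 's/o\["clock"\].round(2)/round(o["clock"],2),"w",round(o["grip_width"],4),"F",o["contact_force"].round(1)/' h.py; python3 -m handwheel '-206 188 0 0 0 18 70; -206 188 0 0 0 18 70; -206 188 0 0 0 18 70; -206 188 0 0 0 18 70;-206 188 0 0 0 18 70;-206 188 0 0 0 18 70;-206 188 81 0 0 18 70;-206 188 81 0 0 18 70;-206 188 81 0 0 18 70;-206 188 81 0 0 18 70'; python3 -c "
from h import *
go((.379,.333,.018),yawx=45)
grab('top','t1');grab('side','s1')"
```

```text
clock: 1.65
tcp_pos: [0.38, 0.3348, 0.1513]
orientation: [-2.9, -1.207, -0.002]
contact_force: [-0.7, 0.2, 0.6]
grip_width: 0.0701
tcp [0.38   0.3348 0.1513] shift [ -2.2   0.6 133.3] turn [-0.  -0.1  0.2] turn [   0.2   -0.  -179.8] q7 0.0 clk 1.65 w 0.0701 F [-0.7  0.2  0.6]
```

View pics/s1.png

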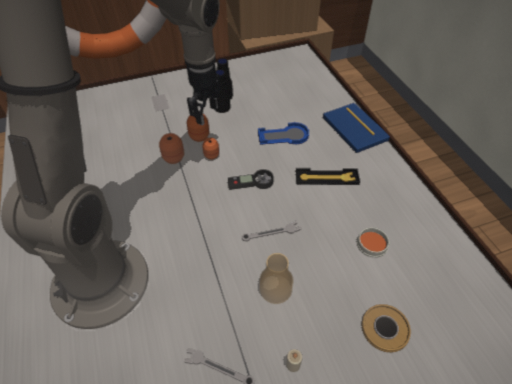

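View pics/t1.png

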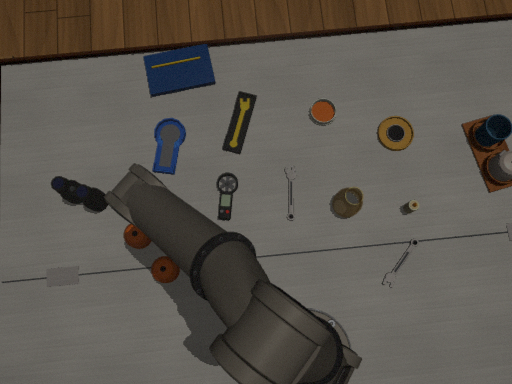

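```bash
python3 -m handwheel '-2 0 50 0 0 0 70;-2 0 100 0 0 0 70;-2 0 133 0 0 0 70;-2 0 133 0 0 0 70;-2 0 133 0 0 0 40;-2 0 133 0 0 0 40;-2 0 133 0 0 0 40;-2 0 133 0 0 0 40;-2 0 133 0 0 0 40' 25; python3 -c "
from h import *
go((.379,.333,.018),yawx=45)
crop(grab('side'),150,60,300,200,4,'s2')"
```

```text
clock: 2.88
tcp_pos: [0.3793, 0.3332, 0.0191]
orientation: [-2.9, -1.205, -0.005]
contact_force: [-0.1, -0.7, 6.8]
grip_width: 0.0507
tcp [0.3793 0.3332 0.0191] shift [-0.4 -0.1  1.1] turn [-0.  -0.2  0.1] turn [   0.3   -0.  -179.9] q7 0.05 clk 2.88 w 0.0507 F [-0.1 -0.7  6.8]
```

View pics/s2.png

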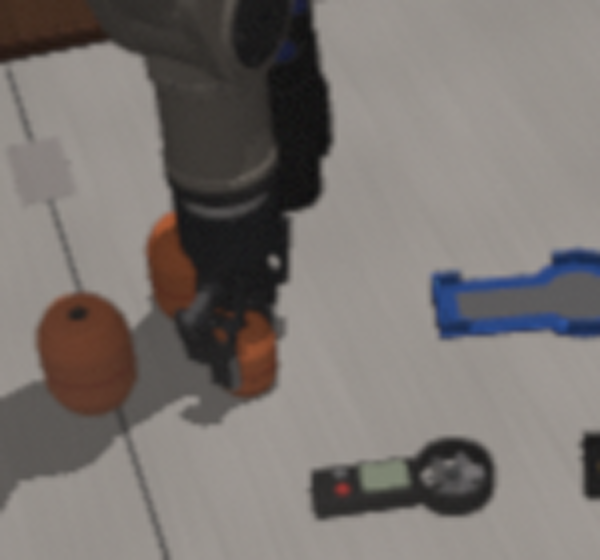

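```bash
python3 -m handwheel '0 0 -50 0 0 0 40;0 0 -100 0 0 0 40;0 0 -120 0 0 0 40;0 0 -120 0 0 0 40' ; python3 -c "
from h import *
go((.6905,-.129,.14))"
```

```text
clock: 3.42
tcp_pos: [0.3792, 0.3331, 0.1396]
orientation: [-2.899, -1.205, -0.007]
contact_force: [0.1, -0.7, -0.8]
grip_width: 0.0506
tcp [0.3792 0.3331 0.1396] shift [-108.   546.7   -1.3] q7 0.01 clk 3.42 w 0.0506 F [ 0.1 -0.7 -0.8]
```

```bash
python3 -m handwheel '-11 55 0 0 0 0 40;-22 110 0 0 0 0 40;-33 165 0 0 0 0 40;-44 220 0 0 0 0 40;-55 275 0 0 0 0 40;-66 330 0 0 0 0 40;-77 385 0 0 0 0 40;-88 440 0 0 0 0 40;-99 495 0 0 0 0 40;-108 547 0 0 0 0 40;-108 547 0 0 0 0 40;-108 547 0 0 0 0 40' ; python3 -c "
from h import *
go((.6905,-.129,.0255))
crop(grab('side'),300,150,460,300,4,'s3');crop(grab('top'),250,50,410,200,4,'t3')"
```

```text
clock: 4.92
tcp_pos: [0.6888, -0.1298, 0.1357]
orientation: [-2.899, -1.205, 0.003]
contact_force: [-0.3, 0.5, -0.8]
grip_width: 0.0506
tcp [ 0.6888 -0.1298  0.1357] shift [  1.9   0.9 110.2] q7 1.04 clk 4.92 w 0.0506 F [-0.3  0.5 -0.8]
```

View pics/s3.png

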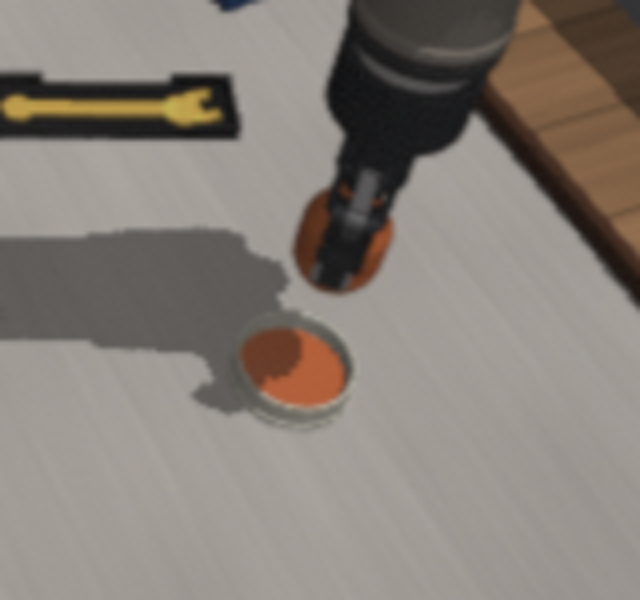

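View pics/t3.png

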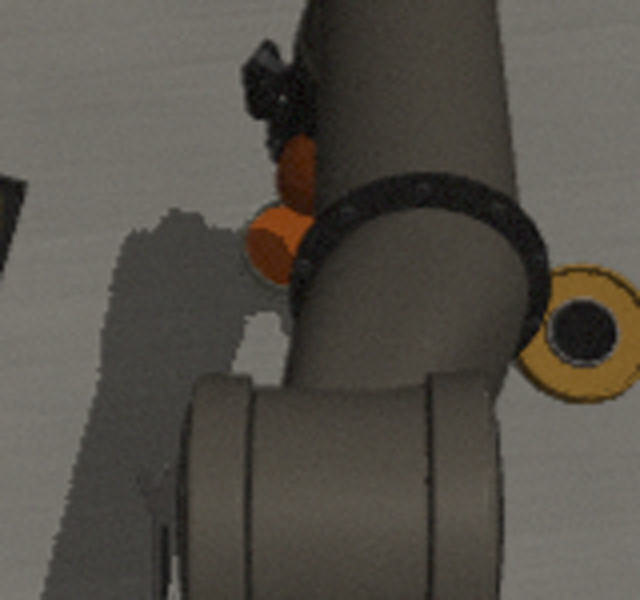

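```bash
python3 -m handwheel '2 1 50 0 0 0 40;2 1 90 0 0 0 40;2 1 100 0 0 0 40;2 1 105 0 0 0 40;2 1 109 0 0 0 40;2 1 109 0 0 0 40;2 1 109 0 0 0 40' ; python3 -c "
from h import *
go((.6905,-.129,.0245))
crop(grab('side'),300,150,460,300,4,'s4')"
```

```text
clock: 5.9
tcp_pos: [0.6924, -0.1298, 0.0292]
orientation: [2.9, 1.205, 0.002]
contact_force: [0.1, -0.2, 0.6]
grip_width: 0.0511
tcp [ 0.6924 -0.1298  0.0292] shift [-0.8 -1.9  4.7] q7 1.07 clk 5.9 w 0.0511 F [ 0.1 -0.2  0.6]
```

View pics/s4.png

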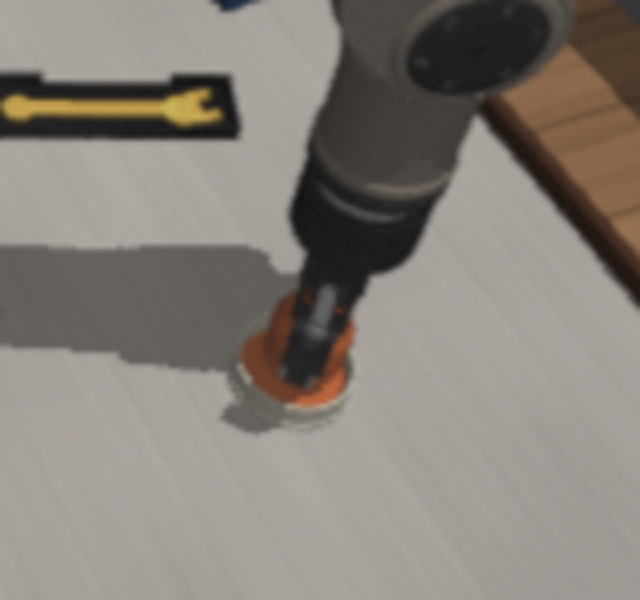

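```bash
python3 -m handwheel '-1 -1 2 0 0 0 40;-1 -1 4 0 0 0 40;-1 -1 5 0 0 0 40;-1 -1 5 0 0 0 40' ; python3 -c "
from h import *
go((.6905,-.129,.0245))"
```

```text
clock: 6.45
tcp_pos: [0.6904, -0.1297, 0.0243]
orientation: [-2.901, -1.205, 0.0]
contact_force: [-3.0, 0.8, 8.2]
grip_width: 0.0506
tcp [ 0.6904 -0.1297  0.0243] shift [ 0.6 -0.5 -0.2] q7 1.07 clk 6.45 w 0.0506 F [-3.   0.8  8.2]
```

```bash
python3 -m handwheel '0 0 0 0 0 0 64;0 0 0 0 0 0 64;0 0 0 0 0 0 64;0 0 -20 0 0 0 64;0 0 -60 0 0 0 64;0 0 -120 0 0 0 64;0 0 -160 0 0 0 64; 0 0 -160 0 0 0 64' ; python3 -c "
from h import *
go((.371,-.3385,.15),yawx=-42)
crop(grab('side'),300,150,460,300,4,'s5')"
```

```text
clock: 7.45
tcp_pos: [0.6931, -0.1306, 0.1894]
orientation: [2.897, 1.203, 0.013]
contact_force: [0.7, 0.3, -0.0]
grip_width: 0.0642
tcp [ 0.6931 -0.1306  0.1894] shift [-374.9  -81.8   36.7] turn [ 0.1 -0.6 87.1] turn [  0.6   0.1 -92.9] q7 1.03 clk 7.45 w 0.0642 F [ 0.7  0.3 -0. ]
```

View pics/s5.png

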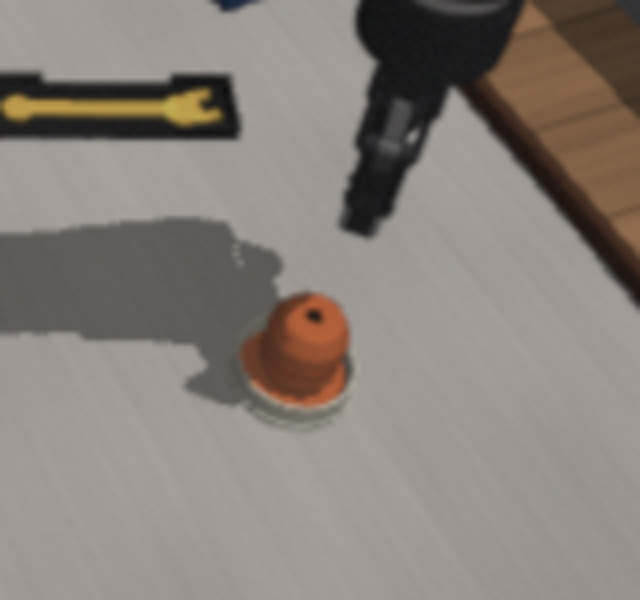

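```bash
python3 -c "
from h import *
g=grab('side'); print(ray(g,378.5,229,.067).round(4), proj(g,(.6905,-.129,.067)), proj(g,(.6905,-.129,.022)))"
```

```text
[ 0.6911 -0.1306  0.067 ] [377.93728306 228.5728833 ] [374.11860474 238.47846257]
```

```bash
python3 -m handwheel '-60 -13 0 0 0 10 64;-120 -26 0 0 0 20 64;-180 -39 0 0 0 30 64;-240 -52 0 0 0 40 64;-300 -65 0 0 0 45 64;-350 -77 0 0 0 45 64;-375 -82 0 0 0 45 64;-375 -82 30 0 0 45 64;-375 -82 60 0 0 45 64;-375 -82 60 0 0 45 64;-375 -82 60 0 0 45 64' ; python3 -c "
from h import *
go((.371,-.3385,.022),yawx=0)
crop(grab('side'),200,264,360,384,4,'s6');crop(grab('top'),330,130,490,250,4,'t6')"
```

```text
clock: 8.93
tcp_pos: [0.3677, -0.3377, 0.1236]
orientation: [-3.142, -0.004, 0.001]
contact_force: [0.9, -0.4, 0.2]
grip_width: 0.0638
tcp [ 0.3677 -0.3377  0.1236] shift [  3.3   0.8 101.6] turn [-0.   0.   0.1] turn [-1.000e-01 -0.000e+00 -1.799e+02] q7 0.9 clk 8.93 w 0.0638 F [ 0.9 -0.4  0.2]
```

View pics/s6.png

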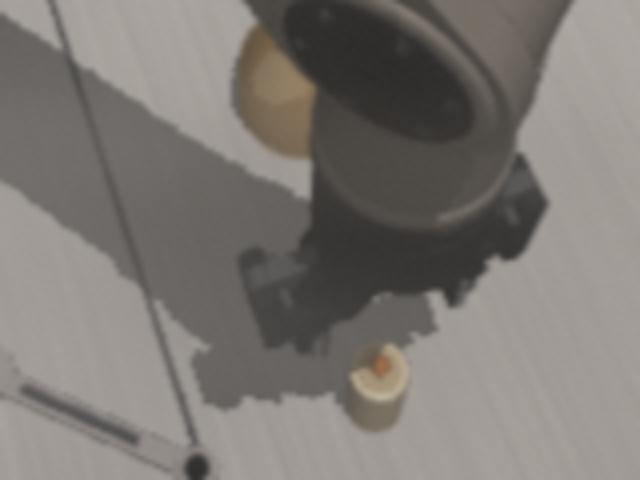

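View pics/t6.png

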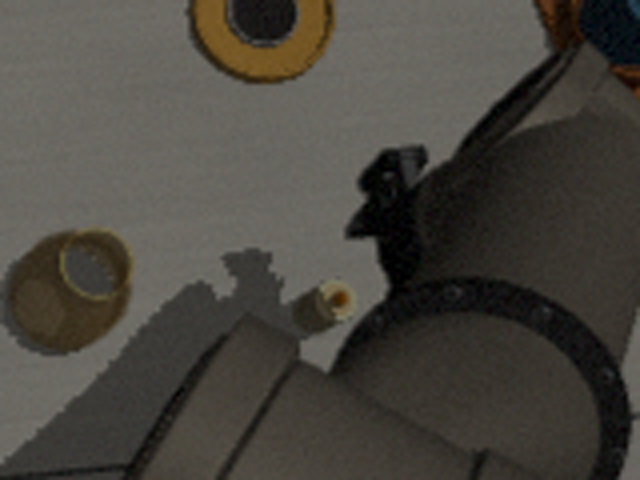

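```bash
python3 -m handwheel '3 1 40 0 0 0 60;3 1 80 0 0 0 60;3 1 102 0 0 0 60;3 1 102 0 0 0 60;3 1 102 0 0 0 20;3 1 102 0 0 0 20;3 1 102 0 0 0 20;3 1 102 0 0 0 20;3 1 102 0 0 0 20;3 1 102 0 0 0 20' 25; python3 -c "
from h import *
go((.371,-.3385,.022),yawx=0)"; python3 -m handwheel '0 0 -60 0 0 0 20;0 0 -90 0 0 0 20;0 0 -90 0 0 0 20;0 0 -90 0 0 0 20';python3 -c "
from h import *
go((.5978,-.3375,.11))
crop(grab('side'),200,234,360,384,4,'s7')"
```

```text
clock: 10.28
tcp_pos: [0.3718, -0.3393, 0.0227]
orientation: [3.14, 0.004, 0.004]
contact_force: [-1.0, 0.8, 8.0]
grip_width: 0.0305
tcp [ 0.3718 -0.3393  0.0227] shift [-0.8 -0.8  0.7] turn [ 0.1 -0.1  0.1] turn [ 2.000e-01  1.000e-01 -1.799e+02] q7 1.02 clk 10.28 w 0.0305 F [-1.   0.8  8. ]
clock: 10.78
tcp_pos: [0.3707, -0.338, 0.111]
orientation: [-3.141, -0.005, -0.0]
contact_force: [-0.3, 0.4, -1.7]
grip_width: 0.0304
tcp [ 0.3707 -0.338   0.111 ] shift [2.271e+02 1.000e-01 1.000e+00] q7 0.92 clk 10.78 w 0.0304 F [-0.3  0.4 -1.7]
```

View pics/s7.png

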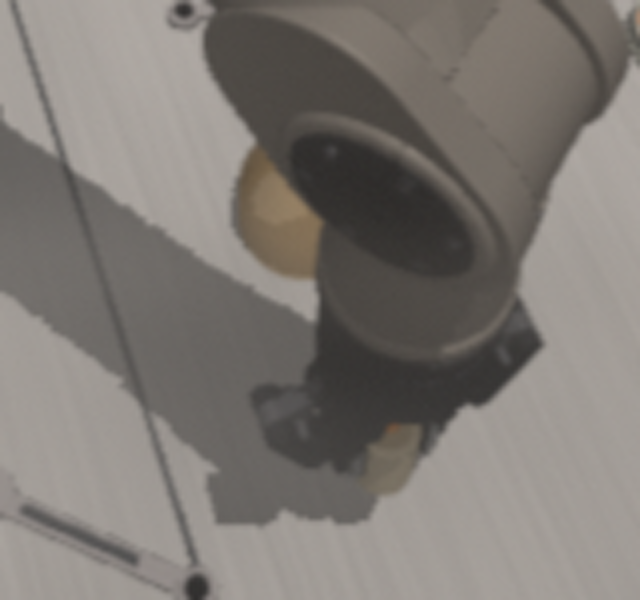

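```bash
python3 -m handwheel '57 0 0 0 0 0 20;114 0 0 0 0 0 20;171 0 0 0 0 0 20;215 0 0 0 0 0 20;227 0 0 0 0 0 20;227 0 0 0 0 0 20;227 0 0 0 0 0 20;227 0 40 0 0 0 20;227 0 65 0 0 0 20;227 0 76 0 0 0 20;227 0 76 0 0 0 20;227 0 76 0 0 0 20';python3 -c "
from h import *
go((.5978,-.3375,.0285))
crop(grab('side'),300,254,460,384,4,'s8')"
```

```text
clock: 12.32
tcp_pos: [0.5983, -0.3387, 0.0366]
orientation: [3.141, 0.003, 0.003]
contact_force: [-0.3, 0.7, 0.1]
grip_width: 0.0304
tcp [ 0.5983 -0.3387  0.0366] shift [-0.5 -1.3  8.1] q7 0.77 clk 12.32 w 0.0304 F [-0.3  0.7  0.1]
```

View pics/s8.png

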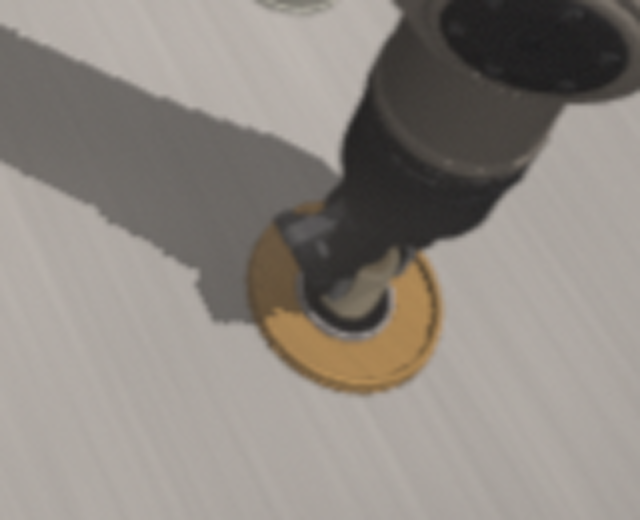

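```bash
python3 -m handwheel '-1 -1 3 0 0 0 20;-1 -1 6 0 0 0 20;-1 -1 8 0 0 0 20;-1 -1 8 0 0 0 20;-1 -1 8 0 0 0 20';python3 -c "
from h import *
go((.5978,-.3375,.0285))"
```

```text
clock: 13.0
tcp_pos: [0.597, -0.337, 0.0288]
orientation: [-3.141, -0.004, -0.001]
contact_force: [-3.5, 3.8, 11.2]
grip_width: 0.0303
tcp [ 0.597  -0.337   0.0288] shift [0.8 0.5 0.3] q7 0.77 clk 13.0 w 0.0303 F [-3.5  3.8 11.2]
```

```bash
python3 -m handwheel '0 0 0 0 0 0 50;0 0 0 0 0 0 50;0 0 0 0 0 0 50;0 0 -20 0 0 0 50;0 0 -60 0 0 0 50;0 0 -120 0 0 0 75;0 0 -180 0 0 0 75;0 0 -190 0 0 0 75;0 0 -190 0 0 0 75';python3 -c "
from h import *
go((.401,-.162,.20))
crop(grab('side'),300,254,460,384,4,'s9');crop(grab('top'),330,80,490,230,4,'t9')"
```

```text
clock: 14.12
tcp_pos: [0.597, -0.3372, 0.2187]
orientation: [3.141, 0.004, 0.003]
contact_force: [-0.8, 0.4, -1.7]
grip_width: 0.0747
tcp [ 0.597  -0.3372  0.2187] shift [-195.7 -175.7   18.2] q7 0.69 clk 14.12 w 0.0747 F [-0.8  0.4 -1.7]
```

View pics/s9.png

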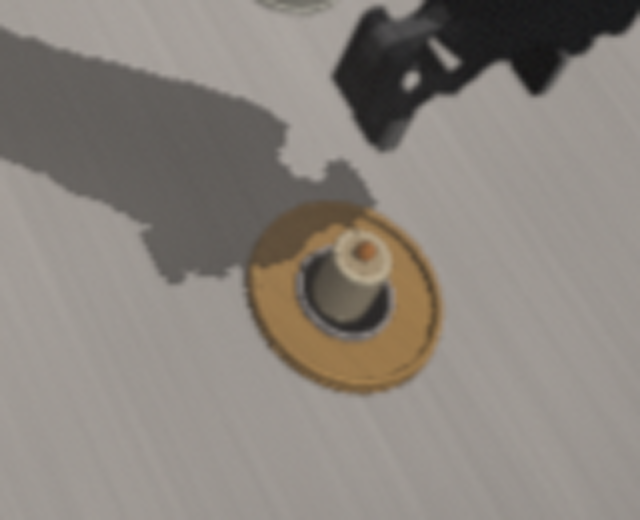

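View pics/t9.png

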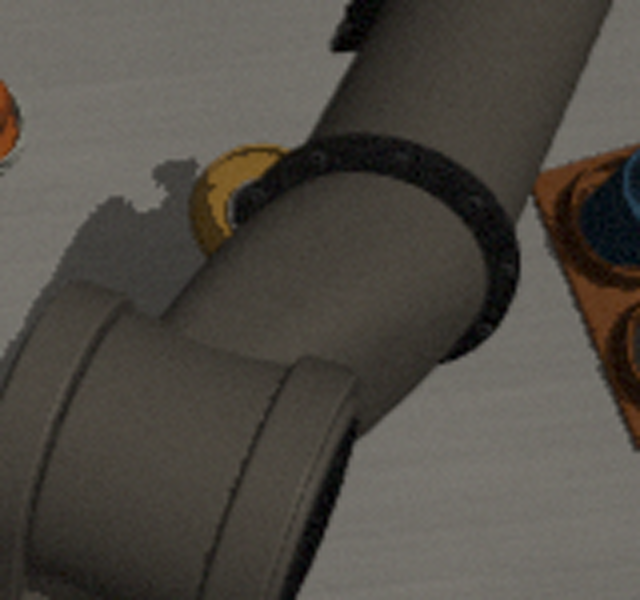

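```bash
python3 -m handwheel '-42 -38 0 0 0 0 75;-84 -76 0 0 0 0 75;-126 -113 0 0 0 0 75;-160 -144 0 0 0 0 75;-196 -176 0 0 0 0 75;-196 -176 15 0 0 0 75;-196 -176 30 0 0 0 75;-196 -176 30 0 0 0 75;-196 -176 30 0 0 0 75';python3 -c "
from h import *
f=grab('side');print(ray(f,391.5,316.5,.066))
go((.401,-.162,.087),yawx=0)
crop(f,200,184,360,334,4,'s10');crop(grab('top'),280,130,440,250,4,'t10')"
```

```text
clock: 15.35
tcp_pos: [0.4001, -0.1616, 0.1871]
orientation: [3.141, 0.004, -0.002]
contact_force: [0.6, 0.6, 0.5]
grip_width: 0.0748
[ 0.59899857 -0.33860262  0.066     ]
tcp [ 0.4004 -0.1617  0.1873] shift [  0.7   0.3 100.3] turn [0.  0.  0.1] turn [  -0.     0.  -179.9] q7 0.36 clk 15.4 w 0.0751 F [ 0.2 -0.5 -0.8]
```

View pics/s10.png

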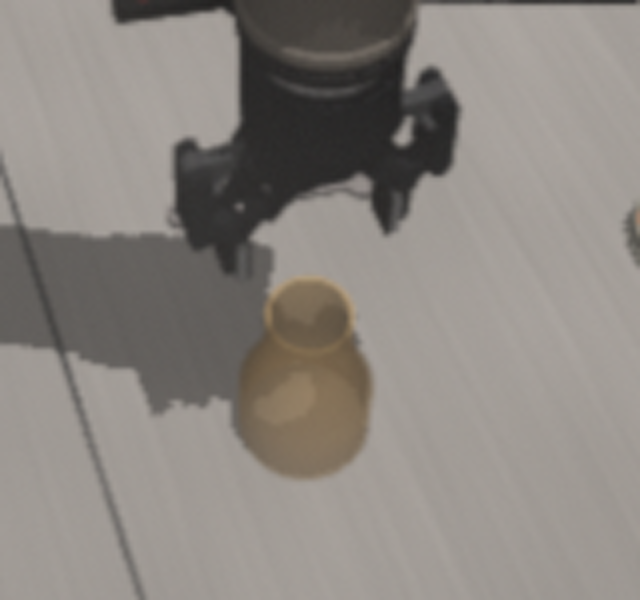

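View pics/t10.png

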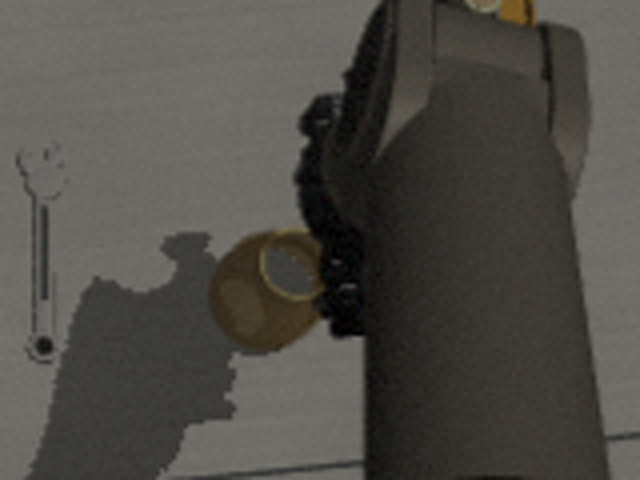

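```bash
python3 -m handwheel '0 0 30 0 0 0 75;0 0 60 0 0 0 75;0 0 85 0 0 0 75;0 0 100 0 0 0 75;0 0 100 0 0 0 72;0 0 100 0 0 0 65;0 0 100 0 0 0 60;0 0 100 0 0 0 56;0 0 100 0 0 0 53;0 0 100 0 0 0 50;0 0 100 0 0 0 46; 0 0 100 0 0 0 42' 30;python3 -c "
from h import *
f=grab('side')
go((.401,-.162,.087),yawx=0)
crop(f,200,184,360,334,4,'s11')"
```

```text
clock: 16.95
tcp_pos: [0.401, -0.1616, 0.0876]
orientation: [-3.142, -0.004, -0.002]
contact_force: [0.7, 0.7, 5.2]
grip_width: 0.0499
tcp [ 0.401  -0.1616  0.0877] shift [0.  0.4 0.7] turn [-0.  -0.1  0.1] turn [ 1.000e-01 -0.000e+00 -1.799e+02] q7 0.54 clk 17.0 w 0.0496 F [0.8 0.2 5.7]
```

View pics/s11.png

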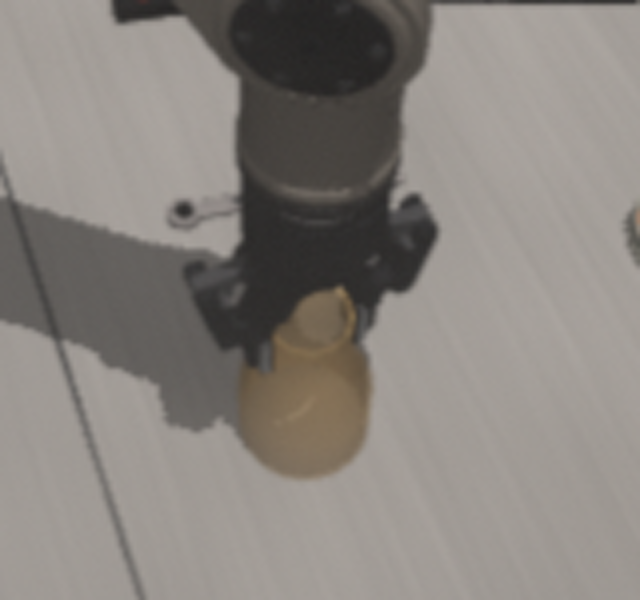

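```bash
python3 -m handwheel '0 0 -15 0 0 0 40;0 0 -40 0 0 0 40;0 0 -75 0 0 0 40;0 0 -105 0 0 0 40;0 0 -120 0 0 0 40;0 0 -120 0 0 0 40;0 0 -120 0 0 0 40';python3 -c "
from h import *
f=grab('side')
go((.5978,-.3385,.209),yawx=0)
crop(f,200,134,360,284,4,'s12')
crop(grab('top'),280,130,440,250,4,'t12')"
```

```text
clock: 17.88
tcp_pos: [0.3997, -0.1614, 0.2068]
orientation: [-3.141, -0.004, 0.002]
contact_force: [0.0, -0.6, -2.1]
grip_width: 0.0497
tcp [ 0.3995 -0.1614  0.2066] shift [197.8 177.6  -2.8] turn [-0.   0.1  0.1] turn [  -0.2   -0.  -179.9] q7 0.33 clk 17.93 w 0.0496 F [-0.   0.9 -2.3]
```

View pics/s12.png

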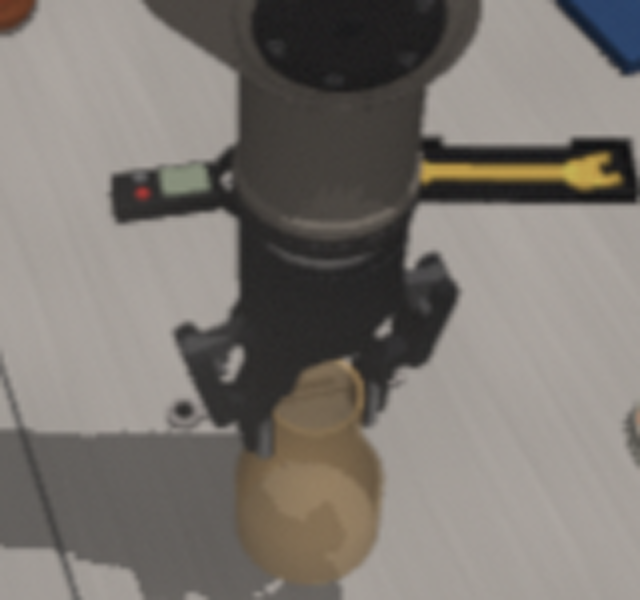

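View pics/t12.png

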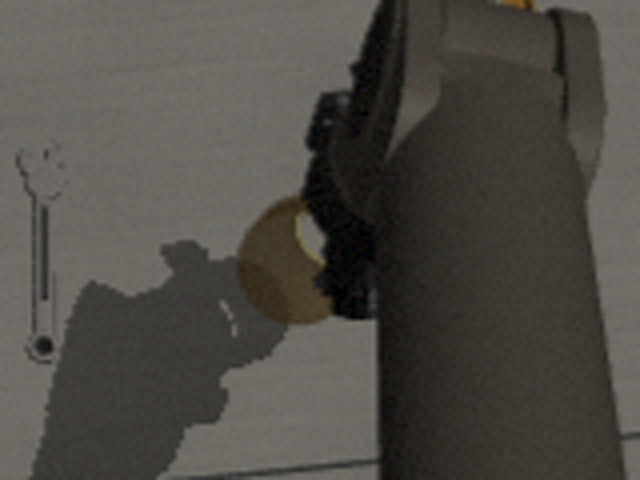

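```bash
python3 -m handwheel '20 18 0 0 0 0 40;50 45 0 0 0 0 40;80 72 0 0 0 0 40;110 99 0 0 0 0 40;140 126 0 0 0 0 40;170 153 0 0 0 0 40;190 171 0 0 0 0 40;198 177 0 0 0 0 40;198 177 0 0 0 0 40;198 177 0 0 0 0 40';python3 -c "
from h import *
f=grab('side')
go((.5978,-.338,.0935),yawx=0)
crop(f,310,214,470,364,4,'s13')
crop(grab('top'),330,80,490,200,4,'t13')"
```

```text
clock: 19.23
tcp_pos: [0.598, -0.3372, 0.2069]
orientation: [-3.141, -0.004, 0.002]
contact_force: [-0.2, -0.4, -0.9]
grip_width: 0.0494
tcp [ 0.5982 -0.3372  0.2072] shift [ -0.4   0.9 113.7] turn [-0.1  0.   0.2] turn [-0.000e+00 -1.000e-01 -1.798e+02] q7 0.72 clk 19.27 w 0.0494 F [-0.5 -0.3 -1.1]
```

View pics/s13.png

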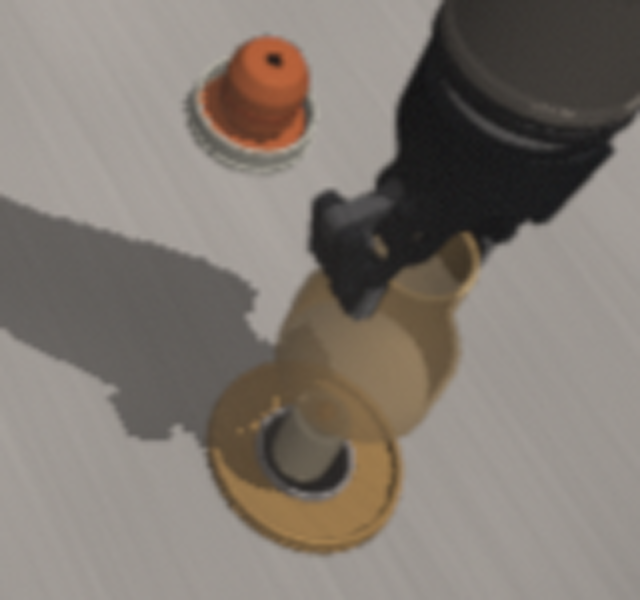

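View pics/t13.png

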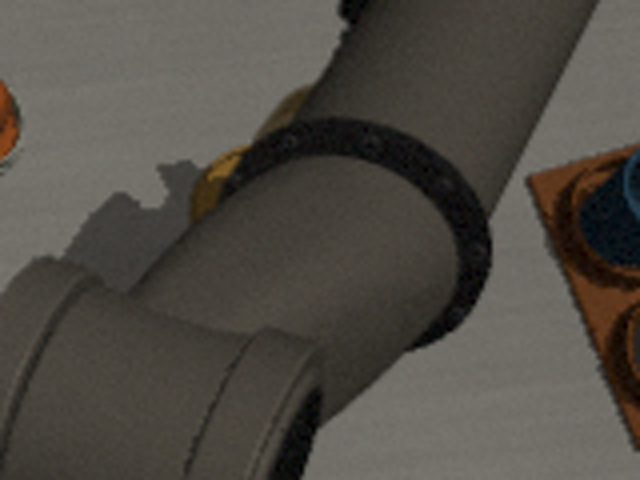

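```bash
python3 -m handwheel '0 1 20 0 0 0 40;0 1 45 0 0 0 40;0 1 70 0 0 0 40;0 1 88 0 0 0 40;0 1 95 0 0 0 40;0 1 95 0 0 0 40;0 1 95 0 0 0 40';python3 -c "
from h import *
f=grab('side')
go((.5978,-.338,.0935),yawx=0)
for z in(.125+.0145,.0205):print(proj(f,(.5978,-.338,z)))
crop(f,310,214,470,364,4,'s14')"
```

```text
clock: 20.2
tcp_pos: [0.5993, -0.3395, 0.1132]
orientation: [3.141, 0.004, 0.002]
contact_force: [0.0, 0.2, -1.5]
grip_width: 0.0494
tcp [ 0.5994 -0.3395  0.1133] shift [-1.6 -1.5 19.8] turn [ 0.  -0.1  0.1] turn [ 1.000e-01  1.000e-01 -1.799e+02] q7 0.77 clk 20.25 w 0.0496 F [-0.7 -0.1 -1.3]
[399.79325335 301.51053471]
[385.88330022 324.74727367]
```

View pics/s14.png

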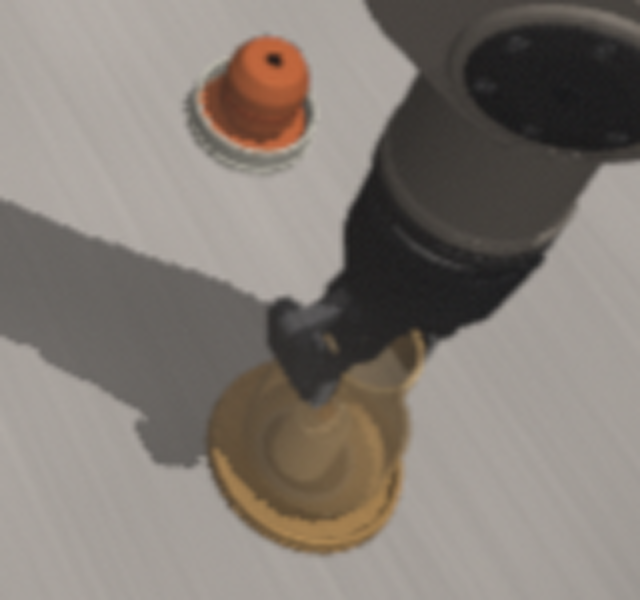

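```bash
python3 -m handwheel '-1 -1 5 0 0 0 40;-1 -1 10 0 0 0 40;-1 -1 13 0 0 0 40;-1 -1 16 0 0 0 40;-1 -1 16 0 0 0 40;-1 -1 16 0 0 0 40';python3 -c "
from h import *
f=grab('side')
go((.5978,-.338,.0935),yawx=0)
crop(f,310,214,470,364,4,'s15')"
```

```text
clock: 21.0
tcp_pos: [0.5979, -0.3381, 0.0964]
orientation: [3.141, 0.004, 0.0]
contact_force: [-0.1, -0.7, -1.0]
grip_width: 0.0493
tcp [ 0.5979 -0.3381  0.0964] shift [-0.1 -0.1  2.9] turn [ 0.  -0.   0.1] turn [   0.     0.  -179.9] q7 0.77 clk 21.05 w 0.0495 F [ 0.5  0.3 -1.4]
```

View pics/s15.png

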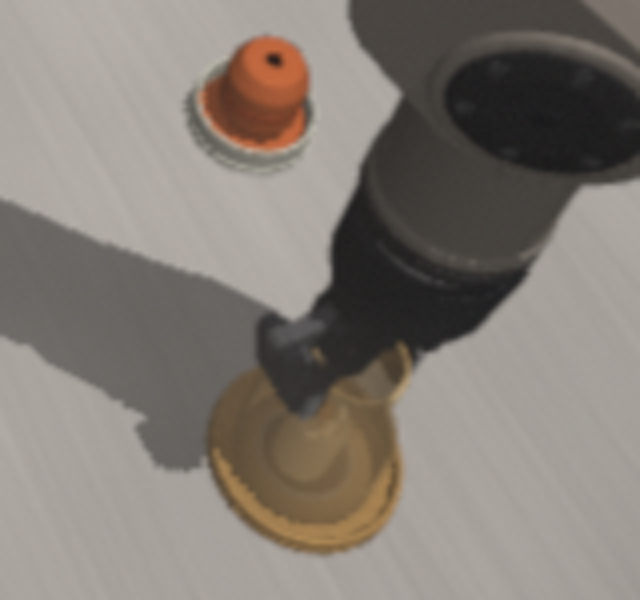

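```bash
python3 -c "
from h import *
f=grab('side')
t=np.linspace(0,2*np.pi,73)
for rr,z in((.040,.009),(.04,.054),(.054,.014),(.027,.012)):
  q=np.array([proj(f,(.5978+rr*np.cos(a),-.338+rr*np.sin(a),z)) for a in t]); q=(q-[310,214])*4
  print(rr,z,q.min(0).round(),q.max(0).round(), q[np.argmax(q[:,1])].round())
"
```

```text
0.04 0.009 [227. 383.] [372. 523.] [314. 523.]
0.04 0.054 [243. 349.] [394. 492.] [334. 492.]
0.054 0.014 [203. 357.] [400. 546.] [321. 546.]
0.027 0.012 [251. 403.] [349. 497.] [310. 497.]
```

```bash
python3 -m handwheel '0 0 1 0 0 0 40;0 0 2 0 0 0 40;0 0 2.5 0 0 0 40;0 0 3 0 0 0 40;0 0 3 0 0 0 40;0 0 3 0 0 0 40';python3 -c "
from h import *
go((.5978,-.338,.0935),yawx=0)"
```

```text
clock: 21.85
tcp_pos: [0.598, -0.3382, 0.0938]
orientation: [3.141, 0.004, 0.001]
contact_force: [-0.7, 2.1, 5.6]
grip_width: 0.0497
tcp [ 0.598  -0.3382  0.0938] shift [-0.2 -0.2  0.3] turn [ 0.  -0.   0.1] turn [   0.     0.  -179.9] q7 0.78 clk 21.85 w 0.0497 F [-0.7  2.1  5.6]
```

```bash
python3 -m handwheel '0 0 0 0 0 0 50;0 0 0 0 0 0 52;0 0 0 0 0 0 55;0 0 0 0 0 0 60;0 0 0 0 0 0 68;0 0 0 0 0 0 75;0 0 0 0 0 0 75;0 0 -15 0 0 0 75;0 0 -40 0 0 0 75;0 0 -80 0 0 0 75;0 0 -120 0 0 0 75;0 0 -120 0 0 0 75';python3 -c "
from h import *
f=grab('side')
go((.4485,-.007,.15),yawx=83.5)
crop(f,310,214,470,364,4,'s16')"
```

```text
clock: 23.35
tcp_pos: [0.5995, -0.3399, 0.2184]
orientation: [3.138, 0.003, 0.011]
contact_force: [-0.1, 0.7, 0.2]
grip_width: 0.0751
tcp [ 0.5986 -0.3388  0.216 ] shift [-149.6 -332.3   64.8] turn [  0.2  -0.1 -83.4] turn [-0.1 -0.2 96.6] q7 0.72 clk 23.4 w 0.075 F [-0.8 -0.5 -0.4]
```

View pics/s16.png

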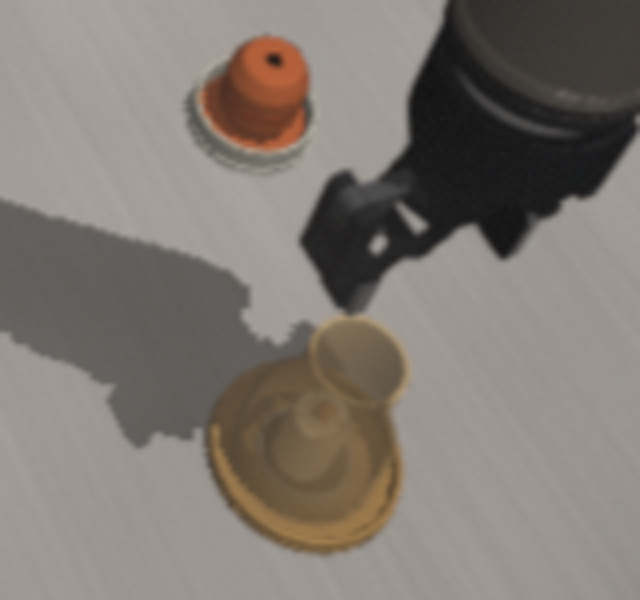

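```bash
python3 -m handwheel '-22 -48 0 0 0 -10 70;-44 -96 0 0 0 -20 60;-66 -144 0 0 0 -30 50;-88 -192 0 0 0 -40 40;-110 -244 0 0 0 -50 35;-130 -288 0 0 0 -60 35;-150 -332 0 0 0 -70 35;-150 -332 0 0 0 -80 35;-150 -332 60 0 0 -83 35;-150 -332 110 0 0 -83 35;-150 -332 110 0 0 -83 35;-150 -332 110 0 0 -83 35';python3 -c "
from h import *
f=grab('side');t=grab('top');print(ray(f,399.75,304.25,.131))
go((.4485,-.007,.003),yawx=83.5)
crop(f,200,154,360,304,4,'s17');crop(t,210,130,370,250,4,'t17')"
```

```text
clock: 24.9
tcp_pos: [0.4476, -0.0065, 0.1044]
orientation: [2.351, 2.084, 0.001]
contact_force: [0.3, -0.1, 0.2]
grip_width: 0.0349
[ 0.59871975 -0.34040689  0.131     ]
tcp [ 0.4485 -0.0063  0.1051] shift [ -0.8  -0.2 102.1] turn [ 0.2 -0.1 -0.4] turn [-1.000e-01 -3.000e-01  1.796e+02] q7 1.45 clk 25.0 w 0.0352 F [-0.  -0.1 -0.5]
```

View pics/s17.png

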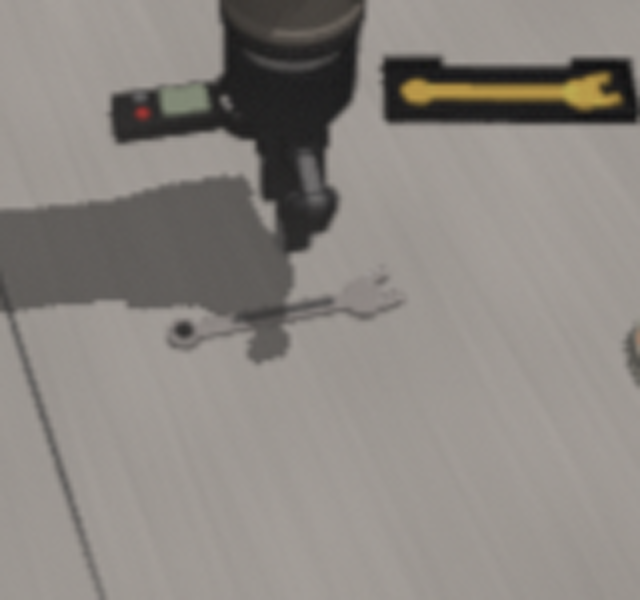

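View pics/t17.png

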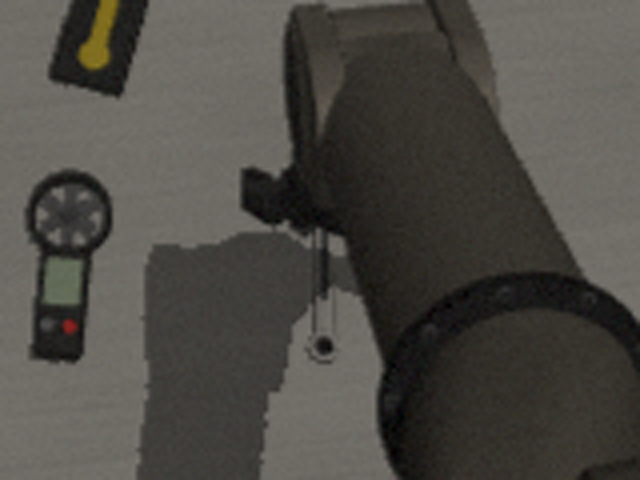

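```bash
python3 -m handwheel '-1 0 40 0 0 0 35;-1 0 75 0 0 0 35;-1 0 95 0 0 0 35;-1 0 102 0 0 0 35;-1 0 102 0 0 0 35;-1 0 102 0 0 0 35';python3 -c "
from h import *
f=grab('side')
go((.4485,-.007,.002),yawx=83.5)
crop(f,200,154,360,304,4,'s18')"
```

```text
clock: 25.75
tcp_pos: [0.4479, -0.0073, 0.0024]
orientation: [2.35, 2.084, 0.003]
contact_force: [0.0, 0.8, -0.3]
grip_width: 0.0349
tcp [ 0.4477 -0.0073  0.0023] shift [0.4 0.7 0.3] turn [ 0.1 -0.  -0.4] turn [-1.000e-01 -2.000e-01  1.796e+02] q7 1.55 clk 25.8 w 0.0352 F [0.2 0.3 0.2]
```

View pics/s18.png

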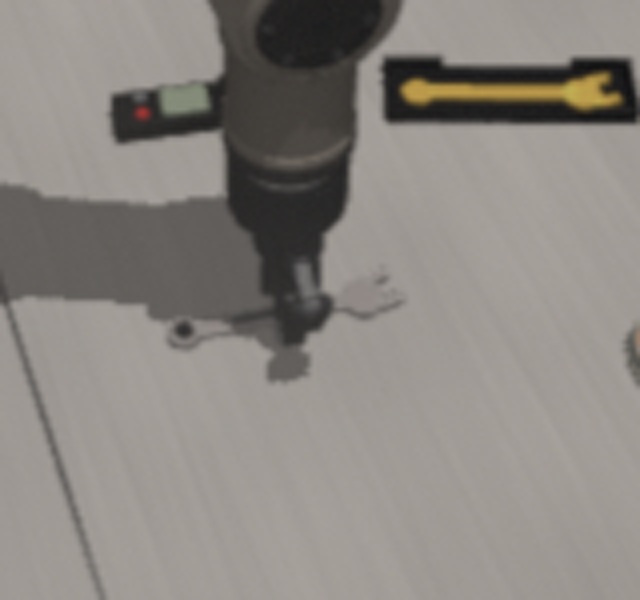

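```bash
python3 -m handwheel '0 0 0 0 0 0 8;0 0 0 0 0 0 8;0 0 0 0 0 0 8;0 0 0 0 0 0 8;0 0 0 0 0 0 8;0 0 0 0 0 0 8;0 0 -10 0 0 0 8;0 0 -50 0 0 0 8;0 0 -80 0 0 0 8;0 0 -80 0 0 0 8;0 0 -80 0 0 0 8' 60;python3 -c "
from h import *
f=grab('side')
go((.6805,.1205,.08),yawx=70.2)
crop(f,200,124,360,274,4,'s19')"
```

```text
clock: 27.18
tcp_pos: [0.4465, -0.0073, 0.0811]
orientation: [-2.35, -2.085, 0.0]
contact_force: [-0.1, -0.5, -1.3]
grip_width: 0.0108
tcp [ 0.4462 -0.0074  0.0807] shift [154.9 217.4   0.4] turn [-0.1  0.  13. ] turn [-0.00e+00 -1.00e-01 -1.67e+02] q7 1.49 clk 27.23 w 0.0109 F [ 0.3  0.3 -0.9]
```

View pics/s19.png

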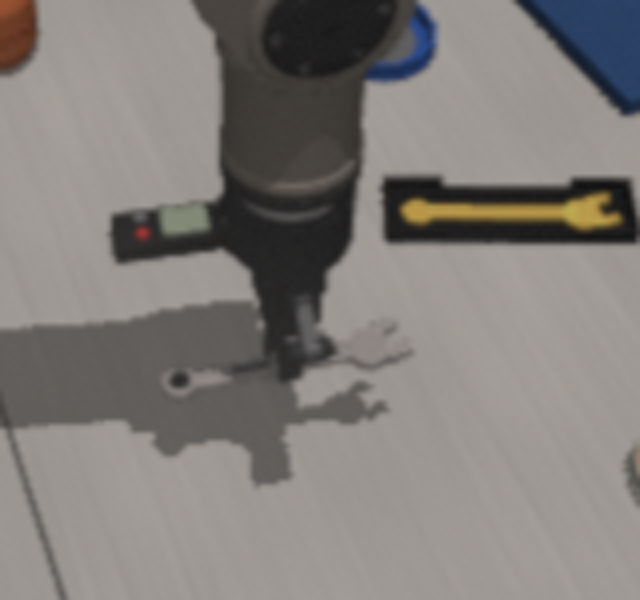

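```bash
python3 -c "
from h import *
f=grab('side');a=ray(f,245,218.75,.086);b=ray(f,295,210,.086);print(a,b,np.degrees(np.arctan2(*(b-a)[1::-1])), np.linalg.norm(b-a),(a+b)/2)"
```

```text
[0.3815441  0.00097081 0.086     ] [ 0.51072668 -0.01657657  0.086     ] -7.735371268927938 0.13036889201549826 [ 0.44613539 -0.00780288  0.086     ]
```

```bash
python3 -m handwheel '30 43 0 0 0 3 8;60 86 0 0 0 6 8;90 130 0 0 0 9 8;120 174 0 0 0 12 8;145 205 0 0 0 12.5 8;152 215 0 0 0 12.5 8;152 215 0 0 0 12.5 8;152 215 20 0 0 12.5 8;152 215 45 0 0 12.5 8;152 215 45 0 0 12.5 8;152 215 45 0 0 12.5 8';python3 -c "
from h import *
f=grab('side');t=grab('top')
go((.6777,.1222,.0075),yawx=70.2)
crop(f,270,104,430,254,4,'s20');crop(t,180,60,340,180,4,'t20')"
```

```text
clock: 28.65
tcp_pos: [0.6782, 0.1172, 0.0364]
orientation: [-2.564, -1.815, 0.001]
contact_force: [-0.2, 0.4, -0.7]
grip_width: 0.0106
tcp [0.679  0.1176 0.0373] shift [ 3.9 -2.8 29.8] turn [ 0.1 -0.   0.4] turn [ 1.000e-01  1.000e-01 -1.796e+02] q7 1.18 clk 28.75 w 0.0107 F [-0.6  0.2 -0.5]
```

View pics/s20.png

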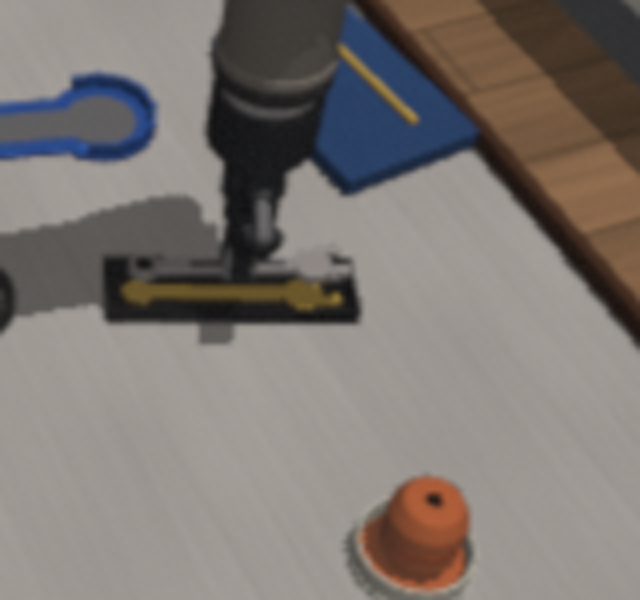

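View pics/t20.png

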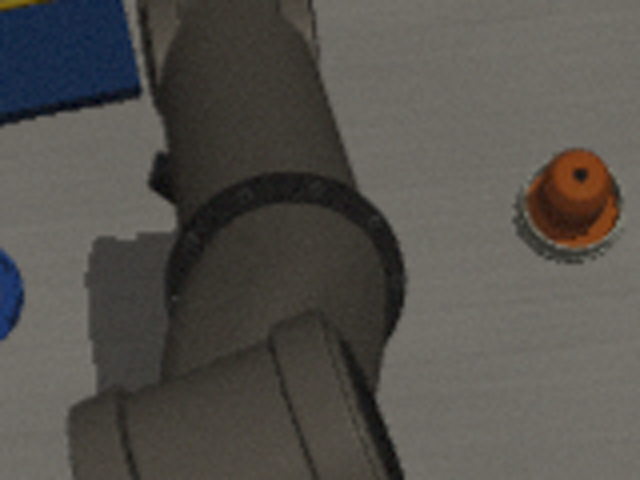

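```bash
python3 -m handwheel '4 -2 0 0 0 0 8;4 -2 10 0 0 0 8;4 -2 18 0 0 0 8;4 -2 18 0 0 0 8;4 -2 18 0 0 0 8';python3 -c "
from h import *
f=grab('side')
go((.6777,.1222,.0075),yawx=70.2)
crop(f,270,124,400,204,6,'s21')"
```

```text
clock: 29.38
tcp_pos: [0.678, 0.1221, 0.0182]
orientation: [2.563, 1.816, -0.0]
contact_force: [0.1, 0.4, -0.5]
grip_width: 0.0103
tcp [0.6781 0.1221 0.0184] shift [-0.  -0.4 10.9] turn [ 0.  -0.   0.4] turn [   0.     0.  -179.6] q7 1.18 clk 29.43 w 0.011 F [ 0.9 -0.1 -0.8]
```

View pics/s21.png

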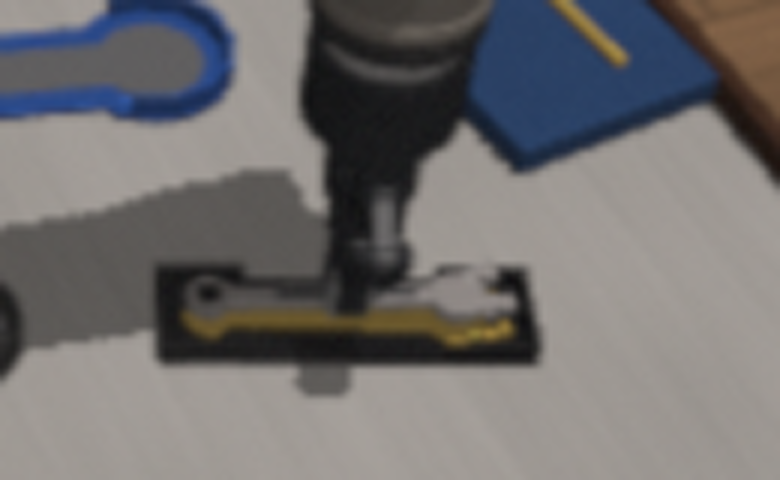

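```bash
python3 -m handwheel '0 0 5 0 0 0 8;0 0 9 0 0 0 8;0 0 11 0 0 0 8;0 0 11 0 0 0 8;0 0 11 0 0 0 8';python3 -c "
from h import *
f=grab('side')
go((.6777,.1222,.0065),yawx=70.2)
crop(f,270,124,400,204,6,'s22')"
```

```text
clock: 30.05
tcp_pos: [0.6781, 0.1223, 0.0074]
orientation: [2.563, 1.816, 0.0]
contact_force: [-0.6, 0.4, -1.0]
grip_width: 0.0108
tcp [0.6781 0.1223 0.0074] shift [-0.2 -0.3  0.9] turn [ 0.  -0.   0.4] turn [   0.     0.  -179.6] q7 1.18 clk 30.1 w 0.0104 F [ 0.5 -0.2 -1.4]
```

View pics/s22.png

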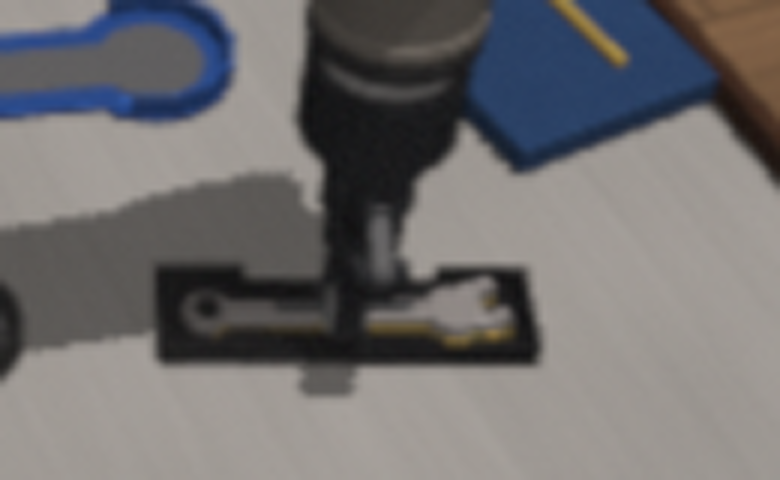

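Inside the tray, about 1 mm above the floor. I'll release and go up.

```bash
python3 -m handwheel '0 0 1 0 0 0 8;0 0 1 0 0 0 15;0 0 1 0 0 0 25;0 0 1 0 0 0 32;0 0 1 0 0 0 32;0 0 -20 0 0 0 32;0 0 -60 0 0 0 32;0 0 -110 0 0 0 50;0 0 -150 0 0 0 65;0 0 -150 0 0 0 65' 30;python3 -c "
from h import *
f=grab('side')
go((.427,.183,.15),yawx=79.6)
crop(f,270,124,400,204,6,'s23')"
```

```text
clock: 31.35
tcp_pos: [0.6809, 0.1224, 0.1632]
orientation: [2.561, 1.814, 0.013]
contact_force: [-0.2, 0.2, -0.7]
grip_width: 0.0652
tcp [0.6793 0.1224 0.1606] shift [ -26.5 -258.1    9.5] turn [ 0.2 -0.1 -9. ] turn [ -0.2  -0.4 171. ] q7 1.14 clk 31.4 w 0.065 F [ 0.2  0.2 -0.9]
```

View pics/s23.png

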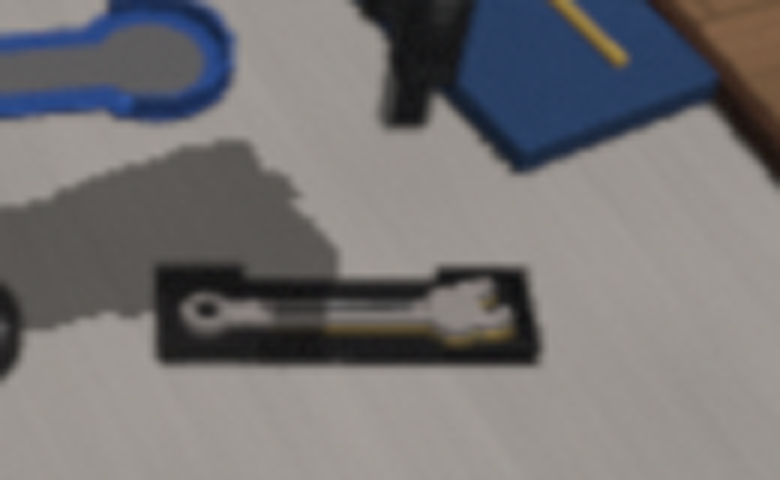

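```bash
python3 -m handwheel '-6 -55 0 0 0 -5 65;-12 -110 0 0 0 -9 65;-18 -165 0 0 0 -9 65;-24 -220 0 0 0 -9 65;-26 -250 0 0 0 -9 65;-26 -258 0 0 0 -9 65;-26 -258 40 0 0 -9 60;-26 -258 80 0 0 -9 60;-26 -258 90 0 0 -9 60;-26 -258 90 0 0 -9 60;-26 -258 90 0 0 -9 60';python3 -c "
from h import *
f=grab('side');t=grab('top')
go((.427,.183,.003),yawx=79.6)
crop(f,200,104,360,254,4,'s24');crop(t,160,130,320,250,4,'t24')"
```

```text
clock: 32.78
tcp_pos: [0.4271, 0.1836, 0.0684]
orientation: [2.413, 2.011, 0.003]
contact_force: [-0.6, 0.7, 0.6]
grip_width: 0.0603
tcp [0.4269 0.1837 0.0684] shift [-0.8  0.2 65.4] turn [ 0.1 -0.1  0. ] turn [ 1.0e-01  2.0e-01 -1.8e+02] q7 1.01 clk 32.88 w 0.0603 F [ 0.1 -0.2 -0.4]
```

View pics/s24.png

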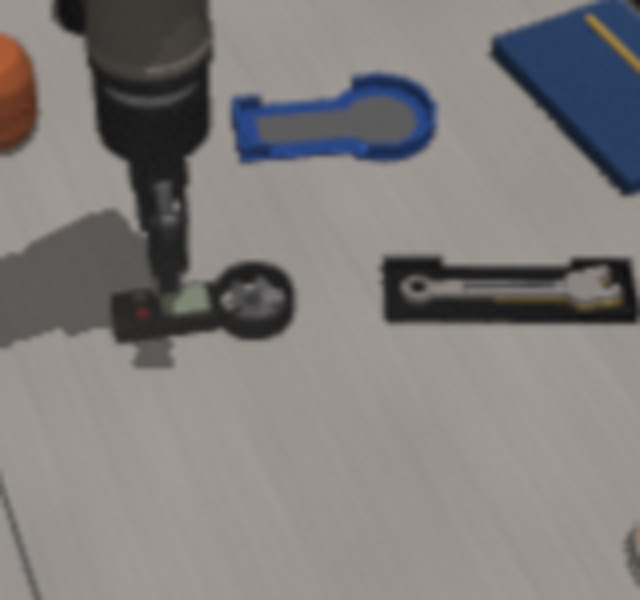

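View pics/t24.png

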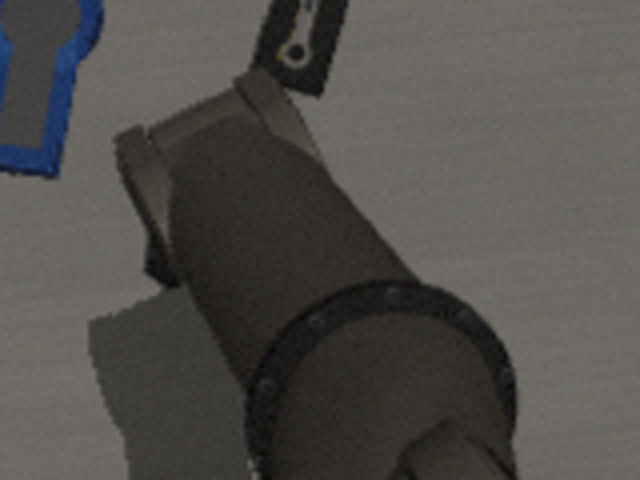

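```bash
python3 -m handwheel '-1 0 30 0 0 0 60;-1 0 55 0 0 0 60;-1 0 65 0 0 0 60;-1 0 65 0 0 0 60;-1 0 65 0 0 0 30;-1 0 65 0 0 0 30;-1 0 65 0 0 0 30;-1 0 65 0 0 0 30;-1 0 65 0 0 0 30' 70;python3 -c "
from h import *
go((.604,.3465,.08))"; python3 -m handwheel '0 0 -5 0 0 0 30;0 0 -40 0 0 0 30;0 0 -70 0 0 0 30;0 0 -70 0 0 0 30;0 0 -70 0 0 0 30';python3 -c "
from h import *
f=grab('side')
go((.604,.3465,.074),yawx=76.5)
crop(f,200,104,360,254,4,'s25')"
```

```text
clock: 34.0
tcp_pos: [0.4266, 0.1829, 0.0036]
orientation: [2.413, 2.012, 0.004]
contact_force: [-2.4, 0.1, 7.6]
grip_width: 0.0349
tcp [0.4266 0.1829 0.0036] shift [192.9 145.3 -75.8] q7 1.06 clk 34.0 w 0.0349 F [-2.4  0.1  7.6]
clock: 34.62
tcp_pos: [0.4254, 0.1823, 0.0722]
orientation: [-2.413, -2.012, 0.0]
contact_force: [-0.5, -0.2, -0.9]
grip_width: 0.0344
tcp [0.4251 0.1821 0.0717] shift [193.9 146.4  -2.5] turn [-0.1  0.   3.2] turn [-1.000e-01 -1.000e-01 -1.768e+02] q7 1.01 clk 34.67 w 0.0344 F [ 1.2 -0.5 -0.6]
```

View pics/s25.png

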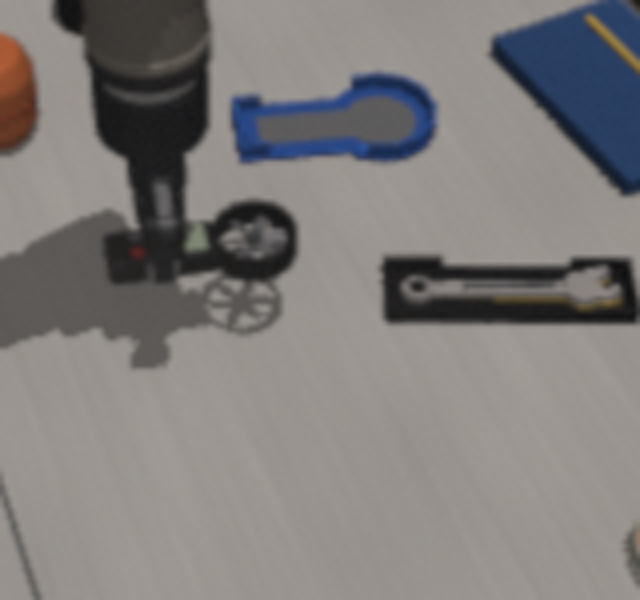

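```bash
python3 -c "
from h import *
f=grab('side');a=ray(f,263.8,163.8,.090);o=readout.get_obs()['tcp_pos'];print(a,a-o,np.linalg.norm((a-o)[:2]),np.degrees(np.arctan2(*(a-o)[1::-1])))"
```

```text
[0.49152504 0.16067079 0.09      ] [ 0.06652513 -0.02128136  0.01845755] 0.06984618151859069 -17.739454252670992
```

```bash
python3 -m handwheel '45 34 0 0 0 3 30;90 68 0 0 0 3 30;135 102 0 0 0 3 30;175 133 0 0 0 3 30;194 146 0 0 0 3 30;194 146 0 0 0 3 30;194 146 0 0 0 3 30;194 146 15 0 0 3 30;194 146 30 0 0 3 30;194 146 30 0 0 3 30;194 146 30 0 0 3 30';python3 -c "
from h import *
f=grab('side');t=grab('top')
go((.604,.3465,.0085),yawx=76.5)
crop(f,230,84,360,184,6,'s26');crop(t,100,80,260,200,4,'t26')"
```

```text
clock: 36.1
tcp_pos: [0.6042, 0.3467, 0.0422]
orientation: [2.465, 1.948, -0.0]
contact_force: [0.1, -0.1, -1.1]
grip_width: 0.0342
tcp [0.6046 0.347  0.0428] shift [-0.7 -0.5 34.3] turn [ 0.  -0.   0.1] turn [ 1.000e-01  1.000e-01 -1.799e+02] q7 0.91 clk 36.2 w 0.0342 F [ 0.5 -0.4 -0.6]
```

View pics/s26.png

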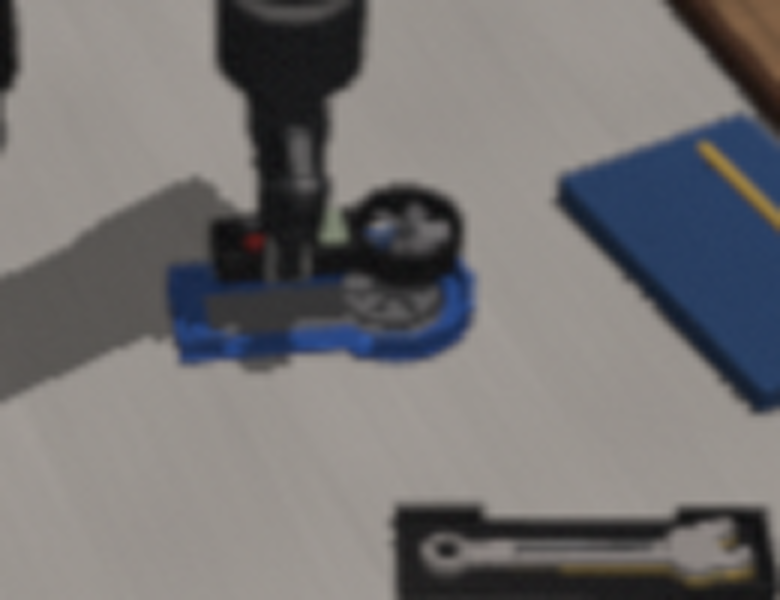

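View pics/t26.png

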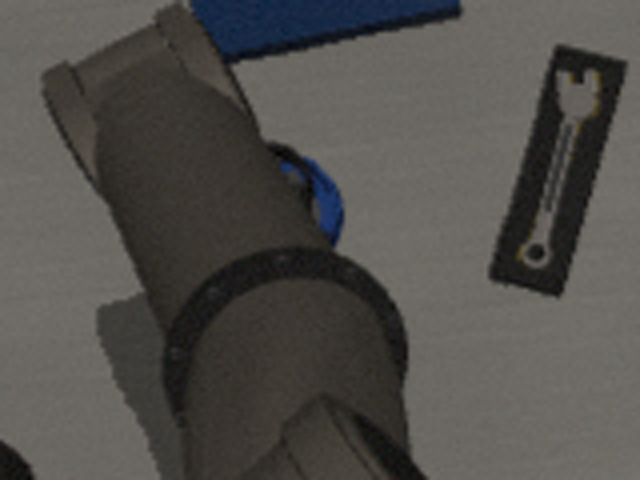

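Aligned. The meter is about 35 mm above the floor and heading for the keyhole. I'll lower it to 8 mm and look.

```bash
python3 -m handwheel '-1 0 10 0 0 0 30;-1 0 20 0 0 0 30;-1 0 24 0 0 0 30;-1 0 24 0 0 0 30;-1 0 24 0 0 0 30';python3 -c "
from h import *
f=grab('side')
go((.604,.3465,.0085),yawx=76.5)
crop(f,230,84,360,184,6,'s27')"
```

```text
clock: 36.83
tcp_pos: [0.6042, 0.346, 0.0185]
orientation: [2.465, 1.948, 0.001]
contact_force: [0.1, 0.4, -0.4]
grip_width: 0.0344
tcp [0.6043 0.346  0.0186] shift [ 0.4 -0.4 10.1] turn [ 0.  -0.   0.1] turn [   0.     0.  -179.9] q7 0.91 clk 36.88 w 0.0345 F [ 0.1 -0.6 -0.2]
```

View pics/s27.png

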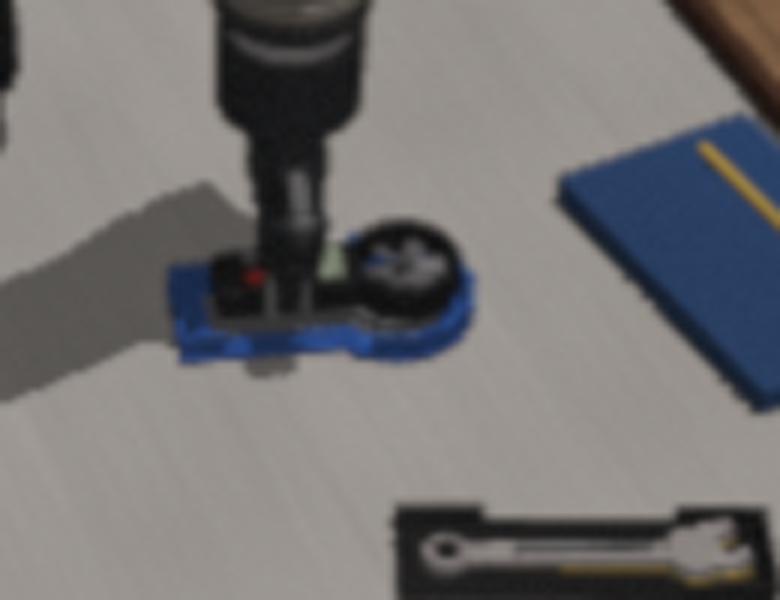

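```bash
python3 -m handwheel '0 -2 4 0 0 0 30;0 -2 8 0 0 0 30;0 -2 10 0 0 0 30;0 -2 10 0 0 0 30;0 -2 10 0 0 0 30';python3 -c "
from h import *
f=grab('side')
go((.604,.3465,.0078),yawx=76.5)
crop(f,230,84,360,184,6,'s28')"
```

```text
clock: 37.5
tcp_pos: [0.6021, 0.3463, 0.0083]
orientation: [2.465, 1.948, 0.0]
contact_force: [-0.2, 0.2, -1.3]
grip_width: 0.0346
tcp [0.6022 0.3463 0.0083] shift [0.6 1.8 0.5] turn [ 0.  -0.   0.1] turn [   0.     0.  -179.9] q7 0.91 clk 37.55 w 0.0344 F [ 0.4  0.9 -1.3]
```

View pics/s28.png

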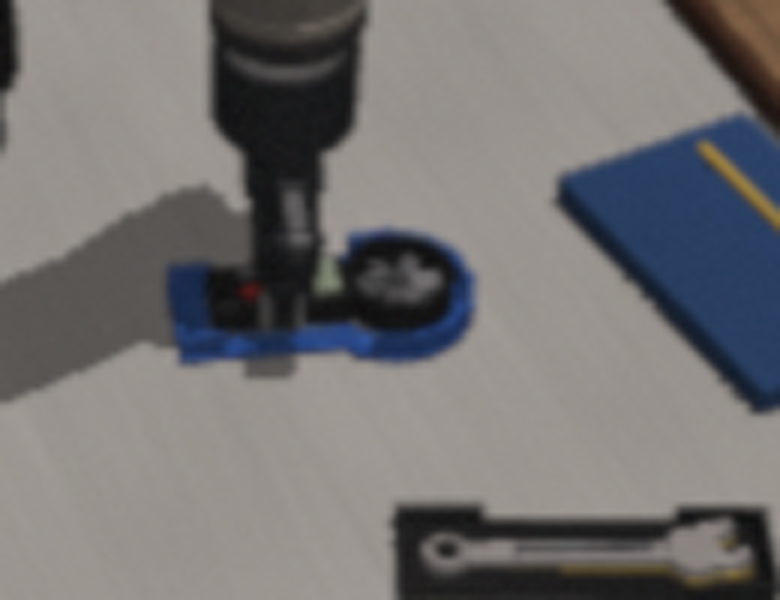

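```bash
python3 -m handwheel '0 0 0.5 0 0 0 36;0 0 0.5 0 0 0 42;0 0 0.5 0 0 0 48;0 0 0.5 0 0 0 48;0 0 0.5 0 0 0 48;0 0 -20 0 0 0 48;0 0 -60 0 0 0 48;0 0 -120 0 0 0 48;0 0 -180 0 0 0 48;0 0 -220 0 0 0 48;0 0 -220 0 0 0 48' 30;python3 -c "
from h import *
f=grab('side','s29');t=grab('top','t29')
go((.35,.35,.23))
crop(f,230,84,360,184,6,'s29c')"
```

```text
clock: 38.92
tcp_pos: [0.6044, 0.3472, 0.2346]
orientation: [2.465, 1.947, 0.015]
contact_force: [0.6, -0.6, -0.2]
grip_width: 0.048
tcp [0.602  0.3463 0.2294] shift [ -54.7 -246.    -0.8] q7 0.86 clk 39.02 w 0.0481 F [-0.6 -0.8 -0.8]
```

View pics/s29c.png

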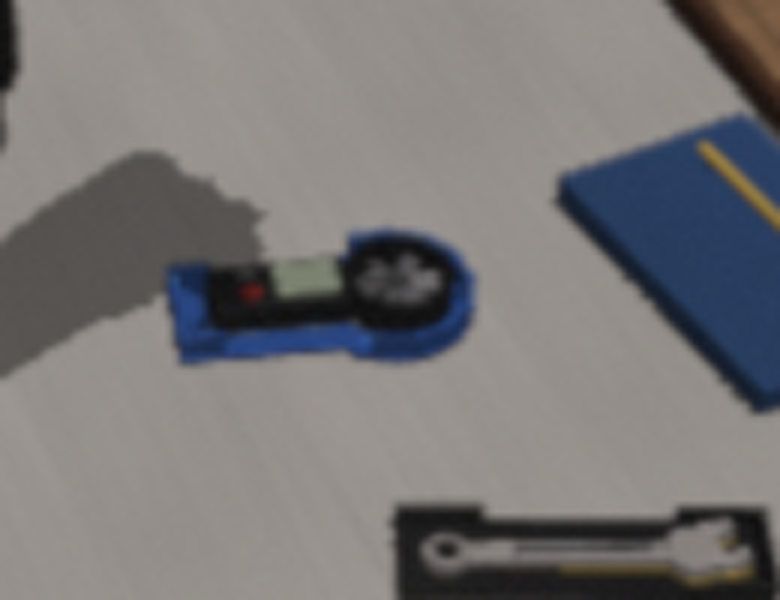

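View pics/t29.png

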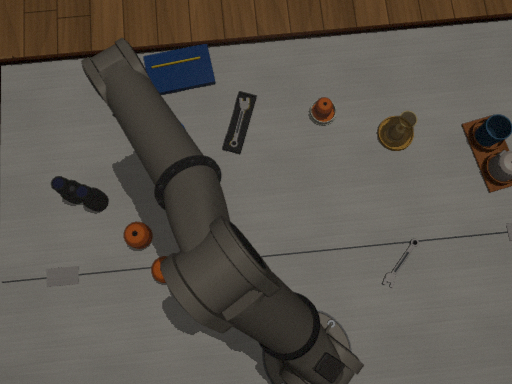

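```bash
python3 -c "
from h import *
go((.47,0,.23))"; python3 -m handwheel '-50 -10 0 0 0 0 48;-105 -18 0 0 0 0 48;-160 -26 0 0 0 0 48;-215 -34 0 0 0 0 48;-270 -42 0 0 0 0 48;-325 -46 0 0 0 0 48;-368 -47 0 0 0 0 48;-368 -47 0 0 0 0 48;-368 -47 0 0 0 0 48' ;python3 -c "
from h import *
f=grab('side','s30');t=grab('top','t30')
go((.47,0,.23))
crop(t,130,80,260,190,5,'t30c');crop(t,290,80,420,160,6,'t30d');crop(f,330,200,450,384,4,'s30d')"
```

```text
tcp [0.602  0.3463 0.2294] shift [-367.4  -48.4   -1. ] q7 0.86 clk 39.02 w 0.0481 F [-0.6 -0.8 -0.8]
clock: 40.15
tcp_pos: [0.4709, -0.0002, 0.2277]
orientation: [-2.464, -1.948, 0.002]
contact_force: [-0.4, -0.5, -0.3]
grip_width: 0.0483
tcp [0.4713 0.0005 0.2278] shift [-0.8 -1.2 -2.2] q7 1.29 clk 40.25 w 0.0482 F [ 0.1  0.1 -0.2]
```

View pics/t30c.png

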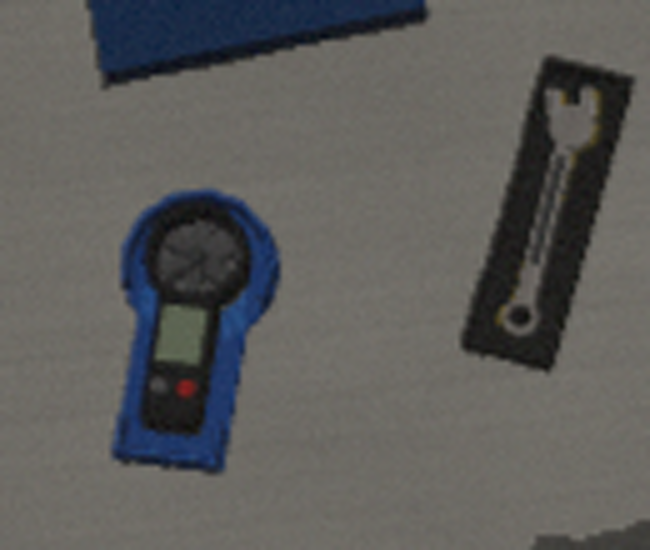

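View pics/t30d.png

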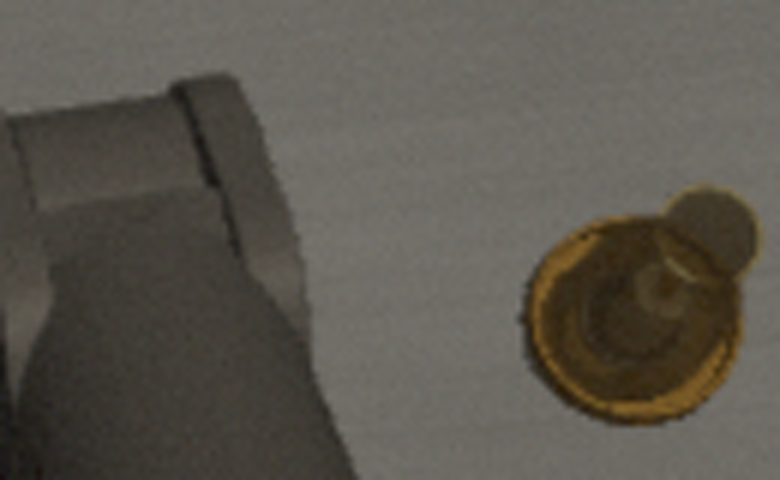

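View pics/s30.png

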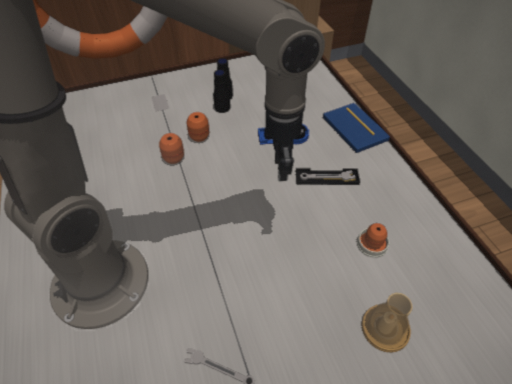

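```bash
python3 -c "
from h import *
t=grab('top')
T=lambda x,y,k,a,b,z:ray(t,a+x/k,b+y/k,z)[:2].round(4)
print('fan',T(198,256,5,130,80,.026),'end',T(173,432,5,130,80,.026))
print('spanner ring',T(519,317,5,130,80,.012),'jaw',T(572,115,5,130,80,.012))
print('shade rim',T(712,235,6,290,80,.131),'candle',T(664,288,6,290,80,.07))
print(readout.get_obs()['contact_force'])"
```

```text
fan [0.6644 0.3305] end [0.5587 0.3516]
spanner ring [0.6128 0.1456] jaw [0.7365 0.1024]
shade rim [ 0.5972 -0.3389] candle [ 0.5934 -0.334 ]
[ 0.41905616  0.42706482 -0.58093883]
```

```bash
python3 -c "
from bench import workorder
print(workorder.hand_in())"
```

```text
the job is handed in; nothing more can be done
None
```

All five things are stowed in their holders, and I handed the job in at about 40 s of the 136 s allowed. The hand-in gives no verdict.

These were my last camera checks, with offsets to each holder as the images measured it:

| Thing | Last check | Limit |
|---|---|---|
| Float | Standing in the cup, about 2–4 mm off centre (side view, taken after release) | 13 mm |
| Candle | In the small ring, about 5 mm off centre in the top view and 2 mm in the side view | 12 mm |
| Shade | Upright over the candle, about 4 mm off centre in the top view and 1 mm in the side view | 13 mm |
| Meter | Display up, fan about 2 mm from the centre of the round end, under 3° off | 15 mm, 0.25 rad |
| Spanner | On the tray floor along its outline, within about 1° | 15 mm, 0.25 rad |

The binoculars were not touched and looked unmoved in both views. The gripper ended clear of everything, about 23 cm above the table.

No check failed. The two cameras disagreed by up to about 5 mm in y (more than the stated 2 mm calibration), so I used their average. I did not measure the tilt angles directly; everything looked level or upright in the pictures.

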